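# Free the stuck glass blank and lay it on the rod rest

### The job

A ball-ended glass blank has slid down the sloping stock chute and stuck with its ball under the spring leaf at the low end. Work it back up the chute until the ball is free of the leaf, lift it out, and lay it in the middle notches of the sloping rod rest, ball end up and tail fully home against the heel plate. It is glass: never wrench it or press it hard against chute or rest, have it lying in the notches before you let go, and leave the other things on the table where they are.

Things in the scene. Friction and masses are not known exactly. Their poses are not given: they have to be found in the camera images.
- blank_center (a point): Centre of the blank: an ivory-white glass rod 12 mm thick and 200 mm long in all, with a solid ball 20 mm across at one end, 55 g. This point is on the rod's axis, half-way along. x runs along the rod towards the ball; the turn about x means nothing. At the start it lies in the chute, ball downhill against the end stop. Its centre of mass is 7 mm from here towards the ball.
- blank_tail (a point): The plain (tail) end of the blank: centre of its end face, 100 mm from the centre.
- blank_ball (a point): Centre of the blank's ball, 90 mm from the blank's centre; the blank ends 10 mm beyond it.
- chute: Stock chute of bent steel angle, fixed to the table: a trough of 90-degree V section, open upward, sloping down at 14 degrees along its +x. Base plate 250 x 90 mm. Origin on the table under the middle of the pick window; x horizontal, pointing downhill; z up. The wings' edges stand 10 mm above the axis of a blank lying in it and 20 mm out to either side.
- chute_window (a point): Middle of the chute's pick window, on the axis of the lying blank (axes as the chute's). For 50 mm up and down the slope the V's wings are cut away; only a spine 6 mm wide runs on, its top 16 mm below the blank's axis, so fingers can straddle the blank. Base plate 90 mm below. Uphill the V runs on from 50 to 145 mm; downhill from 50 mm to the end stop at 115 mm.
- chute_leaf (a point): Point on the lying blank's axis below the free end of the spring leaf (14 mm wide, clamped on the end stop, reaching 40 mm uphill over the ball). The leaf presses the ball down with about 5 N and lifts only 1 mm: the ball cannot come up while under it. Drawing the blank 40 mm or more back up the slope, along its axis, frees it; this takes 3 to 10 N.
- rest: Adjustable rod rest, fixed: base plate 150 x 130 mm, pillar, and a steel head clamped on the pillar at a height that differs by up to 60 mm each time and is not reported: feel or look for it. Origin on the table; x horizontal, to the high end; z up. The head has two zigzag strips, each with three V notches side by side (36 mm apart, 18 mm deep), and a heel plate at the low end.
- rest_low (a point): A point fixed to the base, axes as the rest's: where the centre of the blank is when it lies in the middle notches, tail home, with the head right down. The true place is 0 to 60 mm straight above. The blank then lies in the plane y = 0, rising at 28 degrees to +x. On its own it may stick in the notches and not slide down to the heel plate.
- rest_heel (a point): A point fixed to the base: where the tail's end face meets the heel plate with the head right down (true place 0 to 60 mm straight above); 88 mm behind and 47 mm below rest_low. Along the slope from here the strips (8 mm wide) stand at 25 and 150 mm; between them nothing is nearer than 50 mm below the rod. Above the rod's axis the notch edges stand 10 mm, the heel plate (112 mm wide) 14 mm.
- cup: Bystander: green-grey ceramic cup, 72 mm across, 75 mm high, standing; origin at the centre of its underside.
- tin: Bystander: white painted tin, 68 mm across, 105 mm high, standing; origin at the centre of its underside.
- bottle: Bystander: clear plastic bottle with blue cap, 64 mm across, 200 mm high, standing; origin at the centre of its underside.
- wax_can: Bystander: yellow can with a black band, 60 mm across, 85 mm high, standing; origin at the centre of its underside.
- jar: Bystander: glass jar of pale granules with four thin rods and wires standing out of it, 76 mm across, jar 80 mm high, rods up to 230 mm high and 45 mm off the axis; origin at the centre of its underside.
- paddle: Bystander: graphite marver paddle lying flat: dark block 85 x 50 x 10 mm, steel neck, round wooden handle 18 mm thick; 238 mm long along its x, block at +x from 18 to 103 mm, handle from -135 to -25 mm; origin on the table under the neck.
- tweezers: Bystander: long steel tweezers lying on the table, 175 mm along their x, 10 mm high; origin on the table under their middle.
- sticks: Bystander: pair of pale wooden sticks 240 mm long along x, 8 mm thick, held by a rubber band; origin on the table under their middle.
Not all that is in view belongs to the job. Leave any red look-alike of the rest alone.

How it is judged (in metres and radians):
On the way, in this order (a step that is already met when the one before it is completed fails the run):
1. the blank has been drawn back up the chute until its ball is clear of the spring leaf (x of blank_ball in the frame of chute below 0.068 m and horizontal distance between blank_center and chute below 0.12 m), for 0.1 s.
2. the blank lies in the rest's middle notches, ball end up, while still in the gripper (angle between blank_center's own x axis and vertical between 0.992 and 1.172 rad and y of blank_tail in the frame of rest between -0.008 and 0.008 m and y of blank_ball in the frame of rest between -0.008 and 0.008 m and contact force between blank and rest above 0.1 N and contact force between blank and the fingers above 0.3 N), for 0.1 s.
At the end, for the whole second after the job is handed in: The blank lies still and released in both middle notches of the rest: its slope within 3.4 degrees of the rest's 28, ball end up, tail and ball within 5 mm of the middle notches' line, tail within about 5 mm of the heel plate (x of blank_tail in the frame of rest between -0.0925 and -0.084 m and y of blank_tail in the frame of rest between -0.005 and 0.005 m and y of blank_ball in the frame of rest between -0.005 and 0.005 m and z of blank_center in the frame of rest between 0.143 and 0.217 m and angle between blank_center's own x axis and vertical between 1.022 and 1.142 rad and contact force between blank and rest above 0.1 N and linear speed of blank below 0.02 m/s and angular speed of blank below 0.3 rad/s); the robot touches nothing.
It fails at once if the blank is dropped or thrown (faster than 0.35 m/s out of the gripper) (contact force between blank and the fingers below 0.05 N and linear speed of blank above 0.35 m/s).
It fails at once if the blank is wrenched against the chute with more than 50 N in all (contact force between blank and chute above 50 N).
It fails at once if the blank is pressed on the rest with more than 50 N in all (contact force between blank and rest above 50 N).
It fails at once if a bystander is pushed more than 30 mm or tipped over (distance of any of cup, tin, bottle, wax_can, jar, paddle, tweezers, sticks from where it was at the start of the episode above 0.03 m or angle between any of cup, tin, bottle, wax_can, jar's own z axis and vertical above 0.35 rad).
It also fails if it takes over 50 s, if anything falls off the work surface, if the arm or the gripper's body presses on something with over 40 N, if the wrist force passes 120 N, or if a joint passes its speed limit or range.

### The arm

A 6-joint arm with a two-finger parallel gripper is mounted at the origin on the work surface. World frame = base frame: x ahead of the robot, y to its left, z up, the work surface at z = 0. Lengths are in mm, angles in rad, forces in N, time in s.
With the tool pointing down it reaches from about 350 to 875 mm from the base axis. Payload 4.2 kg.
Tool frame: the origin (TCP) lies midway between the tips of the shut fingers; the grasp point (between the pads) lies arm.grip_depth behind it (arm.grip_depth is the distance from the TCP to the grasp point, in mm); z points along the fingers, y is the direction in which the jaws open and shut (so a half turn about z gives the same grasp; the last joint's range is limited). The gripper opens to 85 mm and grips with 20 to 120 N. Pads are 22 mm wide; open, the fingers measure 114 mm over their backs; the gripper's body (76 mm by 85 mm) begins 54 mm behind the grasp point. The pads swing forward as they close: fully open they stand 13 mm farther back than shut.
Start: joints at [-0.943, 0.385, 0.008, 0, -1.194, -0.259], TCP at [225.324, -582.948, 231.312] pointing down, gripper open.
Joint ranges: [-3.14, 3.14], [-1.21, 2.06], [-1.07, 1.41], [-3.16, 2.05], [-2.99, -0.16], [-3.1, 3.1]. Speed limits (rad/s): [2.79, 2.79, 3.14, 3.14, 3.14, 3.14].

### API

Orientations are given as a unit quaternion [x, y, z, w].
In Python, from bench import arm gives the robot as it stands.
- The arm moves only by the tool play_rows, never from a script. Its argument "motion" is one flat list of numbers, 7 for each row, row after row: the opening in per cent of the stroke, from 0 (shut) to 100 (fully open), then the shift along the world's x, y, z in cm, then the turn, a rotation vector about the world's x, y, z in degrees. A call has 1 to 5 rows; each row is the pose to reach, as a shift and turn from the pose commanded when the call began; what a row does not reach only later rows make up. A row lasts 1/8 s, in which the tool goes at most 62.5 mm and 10.7 degrees, less where a joint would pass 70% of its speed; a pose out of reach is approached as far as the arm can. A call with a gripper value outside its range is refused whole. The fingers move at their own pace and stop on an object; the grip force is fixed at half the most. Time passes only in rows, so rows that repeat a pose let the fingers close. It gives the time, the measured TCP pose, the force and the opening at its end, in the units of the state.
- arm.read_state(): the state, without advancing time (a new reading comes with each control period).
- arm.get_image(name): name is "scene" or "top"; returns (picture, depth): 400x640x3 uint8, red, green, blue; 400x640 float32, mm along the optical axis (not along the pixel's ray), 0 where there is no reading.
- arm.camera_info(name): a dict with "fovy" (degrees; the focal length in pixels is half the picture's height over the tangent of half this angle, whatever the lens; pixels are square), "cx", "cy" (the principal point, pixels), "k1" (the pictures are not rectified: a ray, as slopes to the right and down, at radius r is drawn at 1 + k1 r^2 times it, then the intrinsics apply), "R" (3x3) and "t" (3): a world point X has camera coordinates R X + t. Camera axes: x right, y down, z forward; pixel columns grow to the right and rows downward; lengths in mm; the calibration is good to about 2 mm. A picture is of the moment at which its call begins. camera_info takes no time and is no camera call.
- arm.job_done(): hands the job in, once; it reports no verdict.
Trained networks look in the newest picture that a camera, given by its name, has taken for a name from the list of things; names that differ only in an ending like _2 or _b are one class to them, and where a whole thing is asked for, a point or a joint stands for the part that bears it (a point fixed in the world has none). Each returns a list of dicts, best first, with "confidence" (0 to 1); they miss things now and then, are a little off and sometimes report something else, mostly with a low value. They report only what shows in the picture. A call takes as long as a camera call. They do not tell look-alikes from the thing itself.
- arm.outline_of(thing, camera): "mask" (400x640 bool, what is visible of it) and "extent" ([left, top, width, height] in pixels, round what is visible of it).
- arm.place_of(thing, camera): "uv" ([column, row] in pixels: a listed point, or the origin of a listed thing).
The state is a dict: "clock": time; "joints": joint angles; "joint_vel": joint speeds; "joint_efforts": joint torques, N m; "position": TCP position; "ee_rot": TCP orientation; "contact_force": force on the tool from outside, world axes, zero at the start; "wrist_torque": the same for the moment, N m; "gripper_width": finger opening in mm.
Only numpy, scipy, OpenCV 4.12 (cv2) and the standard library are available. Lean on these libraries where they do the work, as an engineer would, in place of code of your own. Each camera call takes 0.05 s, during which the arm holds its last target.

## Working session

There is one attempt and no reset: what is moved stays moved. The work goes in short steps, Python scripts to look and compute and a tool call to move; the robot and the scene stay as the last step left them, time stands still between calls to the robot, and variables do not carry over. Pictures are saved under pics/ and viewed, and the job is handed in when it is done.

Besides the shell and the picture viewer there is one more tool, called after ">>>" as name(argument=value, ...) on one line, values as JSON. play_rows: Moves the arm, as the interface text tells. Its arguments: {"type":"object","properties":{"motion":{"type":"array","items":{"type":"number"}}},"required":["motion"]}

```bash
ls; mkdir -p pics
python3 - <<'E'
from bench import arm
import cv2
print(arm.read_state(), arm.grip_depth)
for n in("scene","top"):
    p,d=arm.get_image(n); cv2.imwrite(f"pics/{n}0.png",p[:,:,::-1]); print(n,arm.camera_info(n))
    import numpy as np; np.save(f"{n}_d.npy",d); np.save(f"{n}_p.npy",p)
E
```

```text
pics
{'clock': 0.0, 'joints': array([-9.43420929e-01,  3.85575807e-01,  6.62149792e-03, -5.43044324e-04,
       -1.19398126e+00, -2.58629265e-01]), 'joint_vel': array([-1.37436627e-03,  6.61635278e-04, -1.36686598e-03,  1.87966025e-03,
        5.43002054e-06, -1.73754187e-04]), 'joint_efforts': array([ 4.22738258e-04, -3.92292666e+01,  1.88408464e+01,  4.18643296e+00,
       -4.68039842e-03,  4.86446893e-06]), 'position': array([ 225.11394447, -582.42346192,  230.20172583]), 'ee_rot': array([-1.83231668e-01,  9.83069147e-01,  1.07454775e-03, -2.30493396e-04]), 'contact_force': array([0.6536869 , 0.3217484 , 0.49347878]), 'wrist_torque': array([ 0.01676445,  0.00106248, -0.01920809]), 'gripper_width': 85.84857757840473} 18.700000000000003
scene {'fovy': 52.04745673009649, 'cx': 317.1031694151917, 'cy': 202.96037176855404, 'k1': 0.030714579528713017, 'R': array([[ 0.72170598,  0.69218988, -0.00369512],
       [ 0.52133043, -0.54705706, -0.65493753],
       [-0.45536256,  0.47074595, -0.75567399]]), 't': array([-320.83613896, -162.81996633, 1354.44461045])}
top {'fovy': 45.244959678661544, 'cx': 313.51648774945136, 'cy': 200.09083787546368, 'k1': -0.12165004224401049, 'R': array([[ 0.01319394, -0.99988252, -0.00780162],
       [-0.99181448, -0.01209567, -0.12711311],
       [ 0.12700381,  0.00941488, -0.99185755]]), 't': array([-1.60036493e+00,  4.91351652e+02,  1.61162509e+03])}
```

View pics/scene0.png

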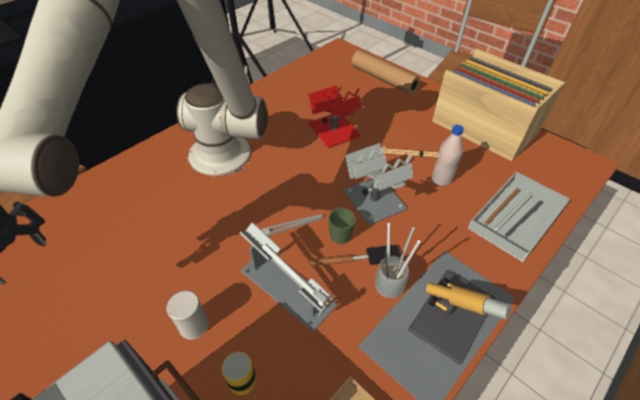

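View pics/top0.png

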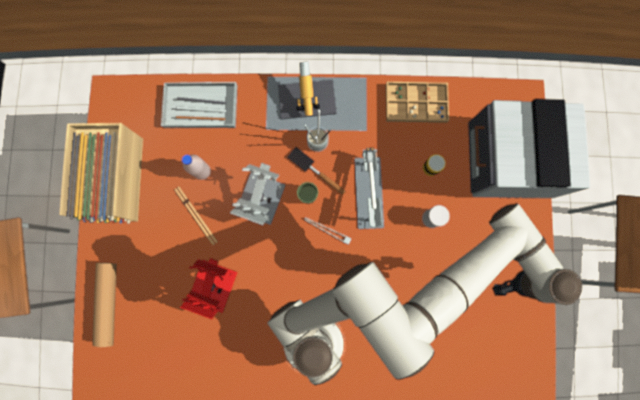

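The grey rest is at top (258,193) and scene (377,180). The red look-alike is at top (210,288) and scene (333,115). The grey one fits the description because it is steel and not red. The chute is at top (368,188). Next I'll run the networks and make crops.

```bash
cat > h.py <<'E'
import numpy as np, cv2
from bench import arm
def cam(n):
    c=arm.camera_info(n); c['f']=200/np.tan(np.radians(c['fovy']/2)); return c
def proj(n,X):
    c=cam(n); X=np.atleast_2d(X); q=X@c['R'].T+c['t']; s=q[:,:2]/q[:,2:]; r2=(s**2).sum(1,keepdims=True)
    return s*(1+c['k1']*r2)*c['f']+[c['cx'],c['cy']]
def ray(n,uv):
    c=cam(n); sd=(np.atleast_2d(uv)-[c['cx'],c['cy']])/c['f']; s=sd.copy()
    for _ in range(20): s=sd/(1+c['k1']*(s**2).sum(1,keepdims=True))
    return c,np.hstack([s,np.ones((len(s),1))])
def back(n,uv,d):
    c,r=ray(n,uv); return (r*np.reshape(d,(-1,1))-c['t'])@c['R']
def atz(n,uv,z):
    c,r=ray(n,uv); o=-c['R'].T@c['t']; D=r@c['R']; return o+D*((z-o[2])/D[:,2:])
def tri(uvs,uvt):
    A=np.zeros((3,3));b=np.zeros(3)
    for n,uv in(('scene',uvs),('top',uvt)):
        c,r=ray(n,uv); o=-c['R'].T@c['t']; D=(r@c['R'])[0]; D/=np.linalg.norm(D); P=np.eye(3)-np.outer(D,D); A+=P; b+=P@o
    X=np.linalg.solve(A,b); return X, np.linalg.norm(proj('scene',X)[0]-uvs), np.linalg.norm(proj('top',X)[0]-uvt)
E
python3 - <<'E'
from h import *
np.set_printoptions(precision=1,suppress=True)
R={}
for t in("blank_center","blank_tail","blank_ball","chute","chute_window","chute_leaf","rest","rest_low","rest_heel"):
    for n in("scene","top"):
        r=arm.place_of(t,n); R[t,n]=r
        print(t,n,[(np.array(a['uv']).round(1),round(a['confidence'],2)) for a in r[:3]])
    if R[t,'scene'] and R[t,'top']: print('   ',tri(R[t,'scene'][0]['uv'],R[t,'top'][0]['uv']))
for n,b in(("scene",(230,210,130,130)),("top",(330,135,70,100)),("scene",(330,130,100,100)),("top",(225,155,70,75))):
    p=np.load(f"{n}_p.npy"); x,y,w,h=b; k=min(780/w,580/h)
    cv2.imwrite(f"pics/crop_{n}_{x}.png",cv2.resize(p[y:y+h,x:x+w,::-1],None,fx=k,fy=k,interpolation=cv2.INTER_CUBIC))
E
```

```text
blank_center scene [(array([296. , 272.5]), 0.66), (array([440.8, 179.6]), 0.33)]
blank_center top [(array([371.1, 183.1]), 0.51)]
    (array([ 545.8, -182.5,   91. ]), np.float64(2.022262546013337), np.float64(1.4122199066930392))
blank_tail scene [(array([261.5, 245.8]), 0.75), (array([290.7, 267.9]), 0.66)]
blank_tail top [(array([372.8, 209.1]), 0.53), (array([245.8, 216. ]), 0.34)]
    (array([ 451.3, -191.5,  116.5]), np.float64(1.5128758692203728), np.float64(1.0957833107983277))
blank_ball scene [(array([323.1, 302.9]), 0.78)]
blank_ball top [(array([369.8, 157.2]), 0.76), (array([308.4, 192.9]), 0.63)]
    (array([ 637.1, -183.4,   66.5]), np.float64(0.7993403966731031), np.float64(0.5323856061548691))
chute scene [(array([289.9, 291.9]), 0.62)]
chute top [(array([370.6, 189.3]), 0.92)]
    (array([ 535.9, -193.6,    2.9]), np.float64(0.278942425850977), np.float64(0.19713632649873997))
chute_window scene [(array([289.1, 271.3]), 0.8), (array([312. , 292.9]), 0.75), (array([323. , 305.2]), 0.16)]
chute_window top [(array([370.8, 183.7]), 0.86), (array([369.3, 156.1]), 0.26)]
[... 444 characters left out ...]
(array([260.5, 193.5]), 0.61)]
    (array([ 233.2,  486.6, -440.7]), np.float64(18.512156294404235), np.float64(18.45564591786039))
rest_low scene [(array([336. ,  95.6]), 0.56)]
rest_low top [(array([203.4, 289.2]), 0.73), (array([251.3, 192.1]), 0.66), (array([194.2, 215. ]), 0.51)]
    (array([191.1, 349.6, 140.4]), np.float64(0.7855338401834606), np.float64(0.8005052490987248))
rest_heel scene [(array([323.3,  93.4]), 0.96), (array([362.1, 156.8]), 0.89), (array([263.7, 243.9]), 0.64)]
rest_heel top [(array([197.1, 310.2]), 0.96), (array([245.7, 219.5]), 0.74), (array([252.8, 189.8]), 0.68)]
    (array([118.1, 373.8, 103.4]), np.float64(0.4839212770762154), np.float64(0.510061974528506))
```

```bash
ls pics
python3 - <<'E'
import cv2,numpy as np
a=[cv2.imread(f"pics/{f}") for f in("crop_scene_230.png","crop_top_330.png")]
b=[cv2.imread(f"pics/{f}") for f in("crop_scene_330.png","crop_top_225.png")]
for n,l in(("cA",a),("cB",b)):
    l=[cv2.resize(i,(int(i.shape[1]*390/i.shape[1]),int(i.shape[0]*390/i.shape[1]))) for i in l]
    H=max(i.shape[0] for i in l); l=[np.pad(i,((0,H-i.shape[0]),(0,0),(0,0))) for i in l]
    cv2.imwrite(f"pics/{n}.png",np.hstack(l))
E
```

```text
crop_scene_230.png
crop_scene_330.png
crop_top_225.png
crop_top_330.png
scene0.png
top0.png
```

View pics/cA.png

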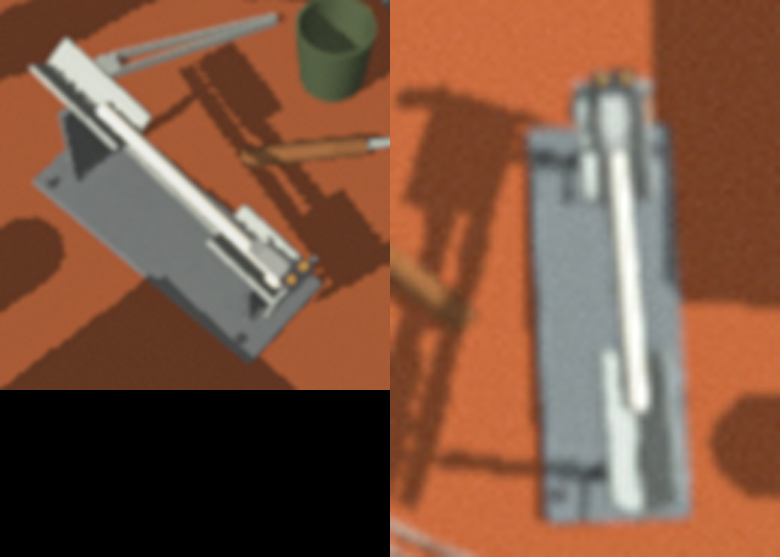

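View pics/cB.png

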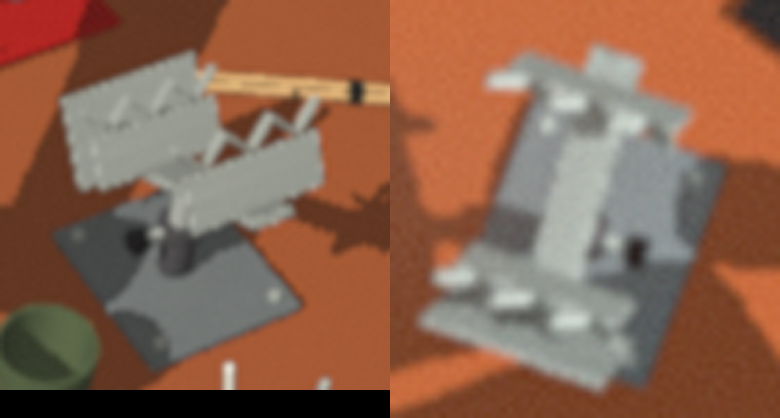

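```bash
cat > m1.py <<'E'
from h import *
np.set_printoptions(precision=1,suppress=True)
for n in("scene","top"): arm.get_image(n)
for t in("chute","rest","blank_center"):
    for n in("scene","top"):
        p,d=None,np.load(f"{n}_d.npy")
        for k,r in enumerate(arm.outline_of(t,n)[:3]):
            m=r['mask']; v,u=np.nonzero(m&(d>0)); P=back(n,np.c_[u,v],d[v,u])
            np.save(f"pc_{t}_{n}_{k}.npy",np.c_[P,u,v]); print(t,n,k,round(r['confidence'],2),r['extent'],P.min(0),P.max(0),len(P))
E
python3 m1.py
```

```text
chute scene 0 0.84 [240.2, 224.8, 96.1, 106.6] [ 314.9 -238.6   -2.9] [ 661.  -125.2  143.1] 3564
chute scene 1 0.29 [263.0, 243.2, 60.9, 62.3] [ 453.5 -197.4   69.6] [ 641.2 -180.   125.3] 338
chute top 0 0.69 [357.6, 146.1, 26.2, 86.1] [ 394.4 -233.6   -5.6] [ 658.7 -138.8  145.7] 1599
chute top 1 0.41 [230.7, 163.5, 55.7, 61.2] [399.  108.3  -6.5] [590.2 268.8 206.4] 1956
rest scene 0 0.75 [347.8, 142.8, 66.2, 80.4] [374.6 107.2  -3.1] [590.4 378.4 201.9] 3200
rest scene 1 0.65 [309.3, 85.1, 53.5, 64.6] [-16.3 266.   -6.1] [285.6 561.9 184.1] 2119
rest scene 2 0.37 [223.7, 347.9, 33.4, 47.2] [ 583.1 -437.7   -2.2] [ 644.7 -366.7   90.9] 1148
rest top 0 0.93 [228.0, 162.0, 56.1, 63.2] [398.9 108.3  -8.9] [590.2 281.  206.4] 1953
rest top 1 0.58 [178.9, 257.9, 55.8, 58.6] [ 99.1 269.7  -6.5] [288.8 454.5 188.8] 2139
blank_center scene 0 0.65 [264.9, 243.0, 49.5, 51.8] [ 455.  -197.4    3.4] [ 611.3 -146.   125.3] 351
blank_center scene 1 0.58 [383.7, 149.6, 53.0, 7.0] [382.1 374.    0.3] [520.7 484.   12.7] 181
blank_center top 0 0.66 [366.8, 166.8, 5.4, 40.8] [ 456.3 -202.8    1.5] [ 609.1 -177.1  127.7] 166
blank_center top 1 0.3 [230.5, 163.8, 52.0, 61.5] [398.9 111.7  -8.9] [622.4 283.8 206.4] 2060
```

```bash
cat > m2.py <<'E'
from h import *
from scipy.optimize import least_squares
np.set_printoptions(precision=2,suppress=True)
def fit(P,r=6):
    def res(a):
        o=np.array([530,a[0],a[1]]);D=np.array([1,a[2],a[3]]);D/=np.linalg.norm(D)
        w=P-o; return np.linalg.norm(w-np.outer(w@D,D),axis=1)-r
    s=least_squares(res,[-187,95,0.04,-.25],loss='soft_l1',f_scale=1); 
    return s.x,np.median(abs(res(s.x)))
L=[]
for n in("scene","top"):
    Q=np.load(f"pc_blank_center_{n}_0.npy")[:,:3]
    z=95-.25*(Q[:,0]-530); Q=Q[abs(Q[:,2]-z)<15]; L.append(Q)
    x,e=fit(Q); print(n,len(Q),x,e,'yaw',np.degrees(np.arctan(x[2])),'slope',np.degrees(np.arctan(x[3]/np.hypot(1,x[2]))), 'x range',np.percentile(Q[:,0],[0,2,98,100]))
print(fit(np.vstack(L)))
# plates
for t,sz in(("chute",(250,90)),("rest",(150,130))):
  for n in("scene","top"):
    Q=np.load(f"pc_{t}_{n}_0.npy")[:,:3]
    h,b=np.histogram(Q[:,2],np.arange(-6,16,1)); print(t,n,dict(zip(b[:-1].astype(int).tolist(),h.tolist())))
E
python3 m2.py
```

```text
scene 350 [-187.09   98.32    0.04   -0.26] 0.9026045271352476 yaw 2.302634241057031 slope -14.630128068860142 x range [455.01 459.03 605.73 611.31]
top 146 [-187.82  100.62    0.05   -0.24] 1.3645556298082981 yaw 2.742426140750238 slope -13.7316579421486 x range [456.3  458.67 608.19 609.08]
(array([-187.24,   98.71,    0.04,   -0.26]), np.float64(1.055766478717545))
chute scene {-6: 0, -5: 0, -4: 0, -3: 2, -2: 1, -1: 6, 0: 18, 1: 69, 2: 197, 3: 360, 4: 491, 5: 440, 6: 294, 7: 135, 8: 83, 9: 37, 10: 16, 11: 14, 12: 2, 13: 4, 14: 6}
chute top {-6: 1, -5: 3, -4: 3, -3: 5, -2: 14, -1: 23, 0: 42, 1: 40, 2: 57, 3: 70, 4: 90, 5: 95, 6: 108, 7: 99, 8: 100, 9: 68, 10: 60, 11: 53, 12: 41, 13: 26, 14: 10}
rest scene {-6: 0, -5: 0, -4: 1, -3: 2, -2: 0, -1: 5, 0: 4, 1: 4, 2: 6, 3: 6, 4: 18, 5: 20, 6: 39, 7: 88, 8: 172, 9: 265, 10: 261, 11: 258, 12: 158, 13: 65, 14: 35}
rest top {-6: 0, -5: 1, -4: 0, -3: 0, -2: 1, -1: 1, 0: 6, 1: 8, 2: 13, 3: 16, 4: 18, 5: 40, 6: 42, 7: 60, 8: 62, 9: 96, 10: 83, 11: 67, 12: 62, 13: 71, 14: 49}
```

```bash
cat > m3.py <<'E'
from h import *
np.set_printoptions(precision=1,suppress=True)
for n in("scene","top"):
    d=np.load(f"{n}_d.npy"); v,u=np.mgrid[120:330,150:460]; u=u.ravel();v=v.ravel(); P=back(n,np.c_[u,v],d[v,u])
    for nm,(a,b,c,e) in dict(chute=(430,640,-290,-245),near=(380,560,-100,-40),mid=(600,700,40,100),rest=(430,600,270,320)).items():
        m=(P[:,0]>a)&(P[:,0]<b)&(P[:,1]>c)&(P[:,1]<e)&(abs(P[:,2])<20); print(n,nm,np.median(P[m,2]),m.sum())
for t,lo,hi in(("chute",0,10),("rest",5,16)):
  A=[]
  for n in("scene","top"):
    Q=np.load(f"pc_{t}_{n}_0.npy"); 
    if n=='top' and t=='chute': pass
    m=np.zeros((400,640),np.uint8); m[Q[:,4].astype(int),Q[:,3].astype(int)]=1
    Q=Q[(Q[:,2]>lo)&(Q[:,2]<hi)&(Q[:,0]>395)]
    # reproject to z plane by ray
    P=atz(n,Q[:,3:5],7 if t=='chute' else 9)[:,:2]
    (c,s,a)=cv2.minAreaRect(P.astype(np.float32)); print(t,n,c,s,a)
    print(cv2.boxPoints((c,s,a)))
E
python3 m3.py
python3 - <<'E'
from h import *
np.set_printoptions(precision=1,suppress=True)
import cv2
# annotated rest views w/ head points
for n in("scene","top"):
    Q=np.load(f"pc_rest_{n}_0.npy"); H=Q[Q[:,2]>90]; print(n,len(H)); 
    xy=H[:,:2]; print(cv2.minAreaRect(xy.astype(np.float32)))
a=dict(heel=tri([362.1,156.8],[245.7,219.5]),rest=tri([377.7,199.3],[260.5,193.5]))
print(a)
E
```

```text
scene chute -1.0876497980045414 1175
scene near 0.6788460451460148 1196
scene mid 8.249171446416039 368
scene rest 0.3373096429493739 344
top chute 0.18144535920645233 748
top near 1.1089201578696772 846
top mid 5.896263183986147 460
top rest 0.5058440243507101 600
chute scene (523.7230834960938, -189.6693115234375) (247.85911560058594, 88.31900787353516) 3.0802605152130127
[[ 397.6 -152.2]
 [ 402.3 -240.4]
 [ 649.8 -227.1]
 [ 645.1 -138.9]]
chute top (524.8125, -186.18707275390625) (251.40469360351562, 86.41997528076172) 3.2683262825012207
[[ 396.9 -150.2]
 [ 401.8 -236.5]
 [ 652.8 -222.2]
 [ 647.8 -135.9]]
rest scene (496.6445617675781, 189.99710083007812) (131.01327514648438, 151.43450927734375) 71.08163452148438
[[403.8 152.6]
 [547.  103.5]
 [589.5 227.4]
 [446.3 276.5]]
rest top (498.17108154296875, 190.41873168945312) (129.63197326660156, 149.17037963867188) 70.4465103149414
[[406.2 154.3]
 [546.8 104.4]
 [590.1 226.5]
 [449.6 276.5]]
scene 1543
((498.6082763671875, 186.98451232910156), (110.92363739013672, 185.5369873046875), 68.22013092041016)
top 1043
((502.0435791015625, 188.11520385742188), (112.20166778564453, 183.7779083251953), 70.24067687988281)
{'heel': (array([414.5, 223.9, 100.2]), np.float64(0.5992816325606175), np.float64(0.5299501058435686)), 'rest': (array([512.3, 187.4,  19.3]), np.float64(0.6431934888899711), np.float64(0.5358698076046519))}
```

```bash
cat > m4.py <<'E'
from h import *
np.set_printoptions(precision=1,suppress=True)
yaw=np.radians(-19.4); O=np.array([497.5,190.2]); ex=np.array([np.cos(yaw),np.sin(yaw)]); ey=np.array([-ex[1],ex[0]])
S,C=np.sin(np.radians(28)),np.cos(np.radians(28))
col={}
for n in("scene","top"):
    Q=np.load(f"pc_rest_{n}_0.npy"); Q=Q[(Q[:,2]>60)]
    u=(Q[:,:2]-O)@ex; w=(Q[:,:2]-O)@ey; s=u*C+Q[:,2]*S; h=-u*S+Q[:,2]*C
    k=(abs(u)<140)&(abs(w)<75); s,h,w=s[k],h[k],w[k]
    print(n,'w',np.percentile(w,[0,1,50,99,100]),'s',np.percentile(s,[0,1,99,100]),'h',np.percentile(h,[0,1,99,100]))
    for (a,b,vx,vy,nm) in((s,h,0,1,'sh'),(s,w,0,1,'sw')):
        im=np.zeros((360,520,3),np.uint8)
        for i,j in zip(a,b):
            cv2.circle(im,(int((i+30)*2),int(300-2*(j-20)) if nm=='sh' else int(180-2*j)),1,(255,255,255),-1)
        for g in range(-20,240,20): cv2.putText(im,str(g),(int((g+30)*2),350),0,.35,(0,255,255)); cv2.line(im,((g+30)*2,0),((g+30)*2,360),(60,60,0))
        for g in range(-80,180,20):
            y=300-2*(g-20) if nm=='sh' else 180-2*g
            cv2.putText(im,str(g),(0,y),0,.35,(0,255,0)); cv2.line(im,(0,y),(520,y),(0,60,0))
        col[n,nm]=im
cv2.imwrite("pics/rest_sec.png",cv2.resize(np.vstack([np.hstack([col[n,k] for k in("sh","sw")]) for n in("scene","top")]),(800,554),interpolation=cv2.INTER_AREA))
E
python3 m4.py
```

```text
scene w [-55.4 -52.7  -6.8  49.5  56.4] s [-18.3 -16.8 154.1 157.2] h [ 47.2  52.2 159.2 161.7]
top w [-56.2 -53.9  -0.9  52.9  56.2] s [-16.4 -14.2 154.6 158. ] h [ 47.7  54.1 160.  165.9]
```

View pics/rest_sec.png

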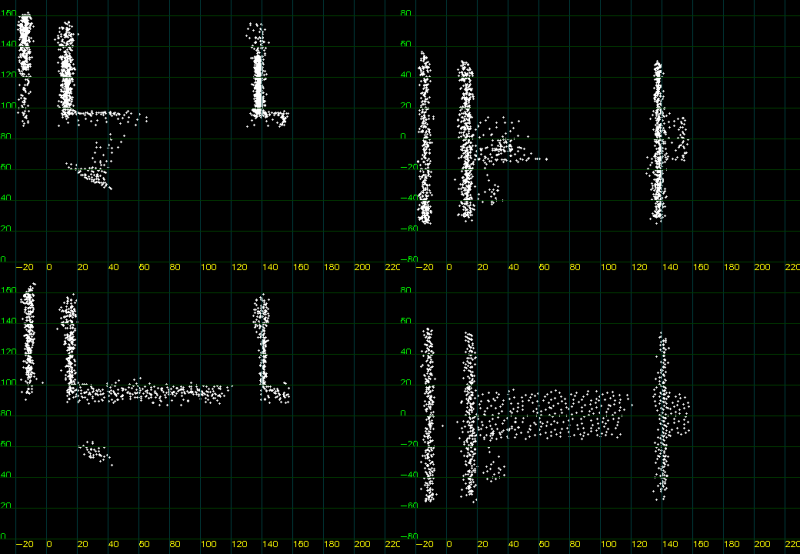

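The section through the rest shows the 28° slope. The heel face is at s≈-13.5 and the blank's axis will be at h≈146, which makes the rod centre about (505, 188, 170). The chute's origin is near (536, -187), its yaw about 2.8°, and the rod axis there is at z≈97. Next I'll compute the moves.

```bash
cat > plan.py <<'E'
import numpy as np
from scipy.spatial.transform import Rotation as Ro
np.set_printoptions(precision=2,suppress=True)
def frame(yaw,slope): # rod dir rising slope (deg), tool perpendicular
    a,b=np.radians([yaw,slope]); e=np.array([np.cos(a),np.sin(a),0]); k=np.array([0,0,1.])
    rod=np.cos(b)*e+np.sin(b)*k; z=np.sin(b)*e-np.cos(b)*k; y=np.array([-e[1],e[0],0]); x=np.cross(y,z)
    return rod,z,Ro.from_matrix(np.c_[x,y,z])
D=18.7
def delta(p0,R0,p1,R1): return (np.array(p1)-p0)/10, (R1*R0.inv()).as_rotvec(degrees=True)
rodC,zC,RC=frame(2.8,-14)
g=np.array([536+22*np.cos(np.radians(14)),0,97.5-22*np.sin(np.radians(14))]); g[1]=-187.4+(g[0]-530)*np.tan(np.radians(2.8))
tcpG=g+D*zC
rodR,zR,RR=frame(-19.4,28)
ctr=np.array([504.9,187.6,169.5])
E
python3 - <<'E'
from plan import *
p0=np.array([225.324,-582.948,231.312]); R0=Ro.from_quat([-1.83231668e-01,  9.83069147e-01,  1.07e-03, -2.3e-04])
h=tcpG-110*zC
print(tcpG,h,zC,rodC); print(delta(p0,R0,h,RC)); print(ctr,zR,rodR)
from bench import arm
print(arm.read_state()['clock'])
E
```

```text
[ 552.83 -186.28   74.03] [ 579.41 -184.98  180.77] [-0.24 -0.01 -0.97] [ 0.97  0.05 -0.24]
(array([35.41, 39.8 , -5.05]), array([ -3.03,  13.73, -18.21]))
[504.9 187.6 169.5] [ 0.44 -0.16 -0.88] [ 0.83 -0.29  0.47]
1.4
```

>>> play_rows(motion=[100, 3.5, 4, 0, -0.3, 1.4, -1.8, 100, 7, 8, 0, -0.6, 2.7, -3.6, 100, 10.5, 12, 0, -0.9, 4.1, -5.5, 100, 14, 16, 0, -1.2, 5.5, -7.3, 100, 17.5, 20, 0, -1.5, 6.9, -9.1])

```text
clock: 2.02
position: [401.3, -381.6, 231.6]
ee_rot: [-0.104, 0.993, -0.002, -0.062]
contact_force: [0.2, -0.5, -0.1]
gripper_width: 85.5
```

>>> play_rows(motion=[100, 3.6, 4, 0, -0.3, 1.4, -1.8, 100, 7.2, 8, 0, -0.6, 2.7, -3.6, 100, 10.7, 12, 0, -0.9, 4.1, -5.5, 100, 14.3, 16, -2.5, -1.2, 5.5, -7.3, 100, 17.9, 19.8, -5, -1.5, 6.8, -9.1])

```text
clock: 2.65
position: [580.7, -183.4, 181.2]
ee_rot: [-0.024, 0.992, -0.004, -0.121]
contact_force: [0.8, -0.3, 0.5]
gripper_width: 85.7
```

Run:
```python
from plan import *
from h import *
s=arm.read_state(); R=Ro.from_quat(s['ee_rot']); print(s['position'],s['contact_force'],s['joints'],(RC*R.inv()).as_rotvec(degrees=True))
print(tcpG-110*zC)
for n in("scene","top"):
    p,d=arm.get_image(n); cv2.imwrite(f"pics/{n}1.png",p[:,:,::-1])
    q=proj(n,[tcpG+ 0,g]); print(n,q)
```

```text
[ 580.65 -183.43  181.18] [ 0.85 -0.33  0.54] [-0.03  0.51  0.06  0.02 -1.36 -1.5 ] [ 0.1   0.09 -0.01]
[ 579.41 -184.98  180.77]
scene [[295.26 279.42]
 [296.36 276.49]]
top [[370.57 180.98]
 [371.1  178.72]]
```

View pics/scene1.png

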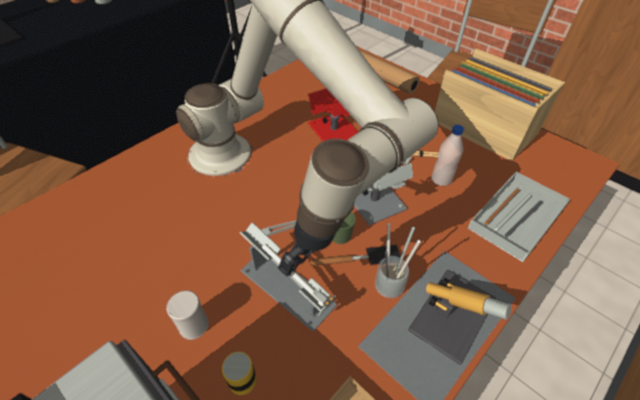

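Run:
```python
from plan import *
from h import *
import time
for i in range(6):
    s=arm.read_state(); print(s['clock'],s['position'],s['contact_force']); arm.get_image("top") if i<5 else 0
p,d=arm.get_image("scene"); k=6
cv2.imwrite("pics/s2.png",cv2.resize(p[215:315,235:345,::-1],None,fx=5.5,fy=5.5,interpolation=cv2.INTER_CUBIC))
```

```text
2.75 [ 581.   -181.01  176.76] [-0.81 -0.04 -0.85]
2.8 [ 580.03 -182.92  178.67] [-0.66  0.33  0.27]
2.85 [ 579.55 -184.26  180.25] [ 0.69 -0.8   0.29]
2.9 [ 579.32 -185.13  181.37] [-0.87 -1.17  0.18]
2.95 [ 579.09 -185.65  182.04] [ 0.21  0.18 -0.08]
3.0 [ 578.95 -185.93  182.43] [-0.31  0.06 -0.34]
```

View pics/s2.png

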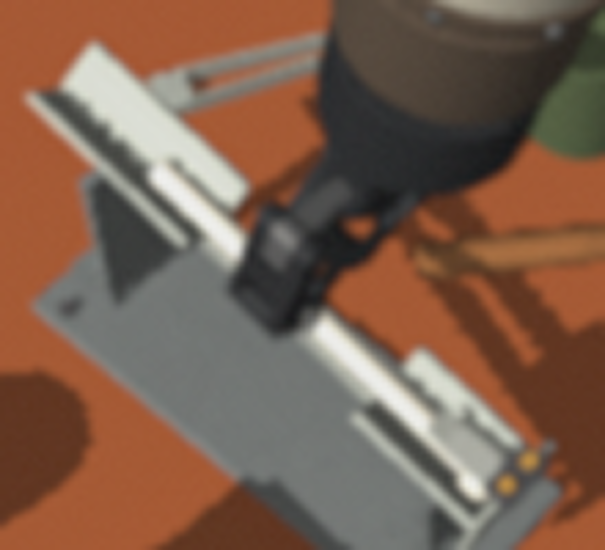

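The scene crop shows both fingers straddling the rod line, in line with the window and clear of the wings. Descending.

>>> play_rows(motion=[100, -0.7, 0, -3, 0, 0, 0, 100, -1.4, -0.1, -5.8, 0, 0, 0, 100, -2, -0.1, -8.2, 0, 0, 0, 100, -2.5, -0.1, -9.8, 0, 0, 0, 100, -2.7, -0.1, -10.6, 0, 0, 0])

```text
clock: 3.68
position: [551.5, -186.9, 75.5]
ee_rot: [-0.024, 0.992, -0.004, -0.121]
contact_force: [0.0, -1.1, 0.6]
gripper_width: 85.4
```

>>> play_rows(motion=[100, 0, 0, 0, 0, 0, 0, 100, 0, 0, 0, 0, 0, 0, 100, 0, 0, 0, 0, 0, 0])

```text
clock: 4.05
position: [552.9, -186.0, 76.1]
ee_rot: [-0.025, 0.992, -0.004, -0.121]
contact_force: [-0.0, 0.1, 1.1]
gripper_width: 85.5
```

Run:
```python
from plan import *
from h import *
s=arm.read_state(); R=Ro.from_quat(s['ee_rot']); print(s['clock'],s['position'],s['contact_force'],s['joint_vel'],(RC*R.inv()).as_rotvec(degrees=True)); print(tcpG)
p,d=arm.get_image("scene"); a=cv2.resize(p[215:315,235:345,::-1],(400,364),interpolation=cv2.INTER_CUBIC)
p,d=arm.get_image("top"); b=cv2.resize(p[135:235,320:420,::-1],(364,364),interpolation=cv2.INTER_CUBIC)
cv2.imwrite("pics/s3.png",np.hstack([a,b]))
```

```text
4.05 [ 552.92 -186.05   76.09] [-0.03  0.11  1.07] [-0.  0. -0. -0.  0. -0.] [ 0.09  0.14 -0.05]
[ 552.83 -186.28   74.03]
```

View pics/s3.png

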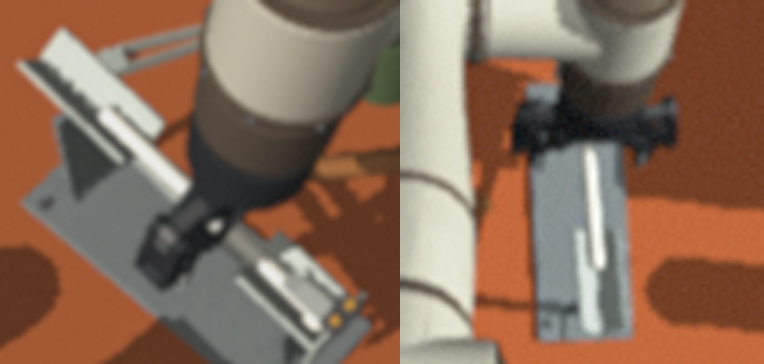

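>>> play_rows(motion=[20, 0, 0, -0.1, 0, 0, 0, 20, 0, 0, -0.1, 0, 0, 0, 20, 0, 0, -0.1, 0, 0, 0, 20, 0, 0, -0.1, 0, 0, 0, 20, 0, 0, -0.1, 0, 0, 0])

```text
clock: 4.78
position: [552.3, -186.0, 74.3]
ee_rot: [-0.025, 0.992, -0.004, -0.122]
contact_force: [0.3, 0.6, -0.1]
gripper_width: 17.0
```

>>> play_rows(motion=[16, 0, 0, 0, 0, 0, 0, 14, 0, 0, 0, 0, 0, 0, 12, 0, 0, 0, 0, 0, 0, 8, 0, 0, 0, 0, 0, 0, 0, 0, 0, 0, 0, 0, 0])

```text
clock: 5.4
position: [552.4, -186.1, 74.5]
ee_rot: [-0.025, 0.992, -0.004, -0.121]
contact_force: [-0.6, -2.5, 1.8]
gripper_width: 10.0
```

>>> play_rows(motion=[0, 0, 0, 0, 0, 0, 0, 0, 0, 0, 0, 0, 0, 0])

```text
clock: 5.65
position: [552.4, -186.1, 74.5]
ee_rot: [-0.025, 0.992, -0.004, -0.121]
contact_force: [-0.0, -2.8, 1.7]
gripper_width: 10.0
```

Run:
```python
from plan import *
from h import *
s=arm.read_state(); print(s['clock'],s['position'],s['contact_force'],s['wrist_torque'],s['gripper_width'],-44*rodC)
```

```text
5.65 [ 552.38 -186.14   74.47] [-0.   -2.76  1.66] [-0.6  -0.4   0.16] 10.017671453772135 [-42.64  -2.09  10.64]
```

>>> play_rows(motion=[0, -0.3, 0, 0.08, 0, 0, 0, 0, -0.7, -0.03, 0.17, 0, 0, 0, 0, -1.1, -0.05, 0.27, 0, 0, 0, 0, -1.5, -0.07, 0.37, 0, 0, 0])

```text
clock: 6.15
position: [539.1, -186.5, 78.2]
ee_rot: [-0.025, 0.993, -0.004, -0.119]
contact_force: [5.2, -1.5, -0.4]
gripper_width: 9.9
```

>>> play_rows(motion=[0, -0.6, -0.03, 0.15, 0, 0, 0, 0, -1.2, -0.06, 0.3, 0, 0, 0, 0, -1.8, -0.09, 0.45, 0, 0, 0, 0, -2.4, -0.12, 0.6, 0, 0, 0, 0, -2.9, -0.14, 0.72, 0, 0, 0])

```text
clock: 6.78
position: [508.2, -188.3, 85.7]
ee_rot: [-0.025, 0.992, -0.004, -0.121]
contact_force: [3.2, -2.9, 1.4]
gripper_width: 10.0
```

>>> play_rows(motion=[0, 0, 0, 0, 0, 0, 0, 0, 0, 0, 0, 0, 0, 0])

```text
clock: 7.02
position: [507.5, -188.3, 85.8]
ee_rot: [-0.025, 0.992, -0.004, -0.123]
contact_force: [0.0, -3.1, 6.3]
gripper_width: 10.2
```

Run:
```python
from plan import *
from h import *
s=arm.read_state(); print(s['clock'],s['position'],s['contact_force'],s['wrist_torque'],s['gripper_width'])
p,d=arm.get_image("scene"); a=cv2.resize(p[215:315,235:345,::-1],(770,700),interpolation=cv2.INTER_CUBIC)[:, :]
cv2.imwrite("pics/s4.png",a[:600])
print([(r['uv'],r['confidence']) for r in arm.place_of("blank_ball","scene")])
```

```text
7.025 [ 507.48 -188.31   85.81] [ 0.03 -3.09  6.34] [-0.65 -0.26  0.26] 10.16922708829611
[([309.7, 286.7], 0.84)]
```

View pics/s4.png

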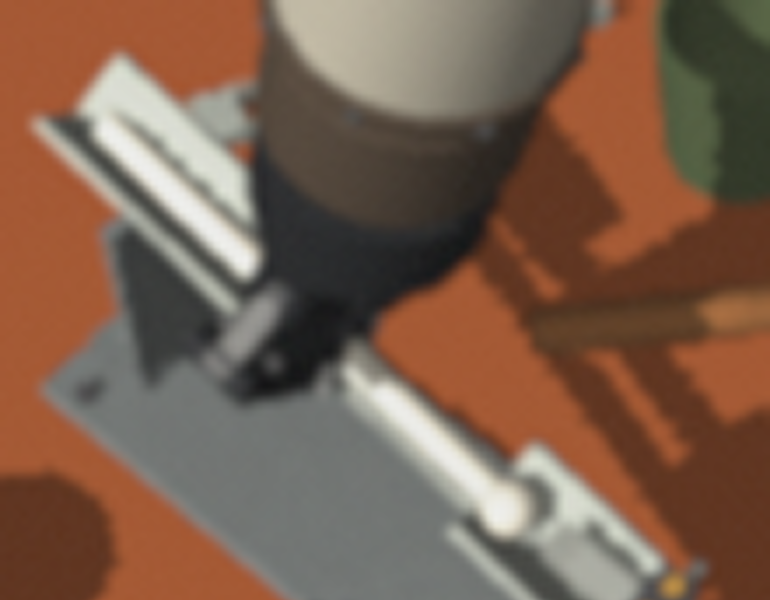

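The ball at crop (510,505) is out in the open, clear of the leaf. Lifting straight up, slowly at first.

>>> play_rows(motion=[0, 0, 0, 0.5, 0, 0, 0, 0, 0, 0, 1.5, 0, 0, 0, 0, 0, 0, 3.5, 0, 0, 0, 0, 0, 0, 6.5, 0, 0, 0, 0, 0, 0, 10, 0, 0, 0])

```text
clock: 7.75
position: [507.2, -187.5, 185.5]
ee_rot: [-0.024, 0.992, -0.003, -0.123]
contact_force: [0.1, -0.6, -0.6]
gripper_width: 10.4
```

>>> play_rows(motion=[0, 0, 0, 3.5, 0, 0, 0, 0, 0, 0, 7, 0, 0, 0, 0, 0, 0, 8, 0, 0, 0, 0, 0, 0, 8, 0, 0, 0, 0, 0, 0, 8, 0, 0, 0])

```text
clock: 8.38
position: [507.4, -187.7, 263.5]
ee_rot: [-0.025, 0.992, -0.003, -0.123]
contact_force: [-1.0, -1.5, -0.5]
gripper_width: 10.2
```

```bash
cat > look.py <<'E'
from plan import *
from h import *
import sys
s=arm.read_state(); R=Ro.from_quat(s['ee_rot']); z=R.as_matrix()[:,2]; gp=s['position']-D*z
print(s['clock'],s['position'],s['contact_force'],s['wrist_torque'],s['gripper_width'],'grasp pt',gp,'rod dir',-R.as_matrix()[:,0],s['joints'])
u={}
for n in("scene","top"):
    p,d=arm.get_image(n); np.save(f"{n}_p2.npy",p); np.save(f"{n}_d2.npy",d); cv2.imwrite(f"pics/{sys.argv[1]}_{n}.png",p[:,:,::-1])
    for t in("blank_ball","blank_tail"):
        r=arm.place_of(t,n); u[t,n]=[(np.array(a['uv']),round(a['confidence'],2)) for a in r[:2]]
for t in("blank_ball","blank_tail"):
    print(t,u[t,'scene'],u[t,'top'])
    if u[t,'scene'] and u[t,'top']: 
        X=tri(u[t,'scene'][0][0],u[t,'top'][0][0]); print(X,X[0]-gp, (X[0]-gp)@R.as_matrix())
E
python3 look.py L5
```

```text
8.375 [ 507.43 -187.7   263.5 ] [-0.99 -1.45 -0.52] [ 0.08 -0.5  -0.03] 10.175422169428934 grasp pt [ 512.   -187.47  281.63] rod dir [ 0.97  0.05 -0.24] [-0.04  0.34 -0.01  0.02 -1.47 -1.48]
blank_ball [(array([306.6, 239.5]), 0.75)] []
blank_tail [(array([240.4, 178.6]), 0.71), (array([402.9, 154.4]), 0.18)] [(array([382.4, 218.4]), 0.5), (array([307., 195.]), 0.42)]
(array([ 407.17, -191.18,  311.29]), np.float64(1.2956282338840153), np.float64(0.9311905089057328)) [-104.83   -3.71   29.66] [108.96   1.48  -3.09]
```

View pics/L5_scene.png

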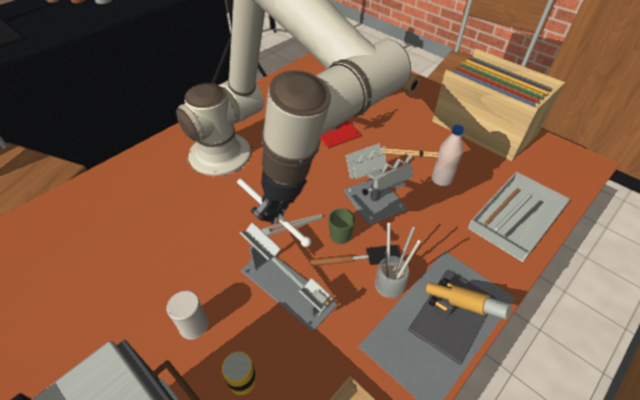

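The blank is held clear of the chute, with its tail at (240,180) and ball at (306,241). Next I'll check its pose in the hand against a prediction.

```bash
cat > inhand.py <<'E'
from plan import *
from h import *
s=arm.read_state(); R=Ro.from_quat(s['ee_rot']); M=R.as_matrix(); gp=s['position']-D*M[:,2]; rod=-M[:,0]
for T in(105,107,109):
    for n in("scene","top"): print(T,n,'tail',proj(n,gp-T*rod)[0],'tailtop',proj(n,gp-T*rod-6*M[:,2])[0],'ball',proj(n,gp+(190-T)*rod)[0])
for n,b in(("scene",(225,165,100,90)),("top",(350,130,70,100))):
    p=np.load(f"{n}_p2.npy").copy(); x,y,w,h=b; k=6
    a=cv2.resize(p[y:y+h,x:x+w,::-1],None,fx=k,fy=k,interpolation=cv2.INTER_CUBIC)
    for t in(-107,83):
        q=(proj(n,gp+t*rod)[0]-[x,y]+.5)*k; cv2.drawMarker(a,(int(q[0]),int(q[1])),(0,0,255),0,14,1)
    cv2.imwrite(f"pics/ih_{n}.png",a)
E
python3 inhand.py
```

```text
105 scene tail [239.89 181.1 ] tailtop [239.95 179.45] ball [307.1  242.04]
105 top tail [382.06 216.64] tailtop [382.3  215.94] ball [376.58 156.47]
107 scene tail [239.21 180.49] tailtop [239.28 178.84] ball [306.36 241.37]
107 top tail [382.12 217.31] tailtop [382.36 216.61] ball [376.64 157.08]
109 scene tail [238.54 179.88] tailtop [238.6  178.23] ball [305.61 240.69]
109 top tail [382.17 217.98] tailtop [382.42 217.28] ball [376.69 157.68]
```

View pics/ih_scene.png

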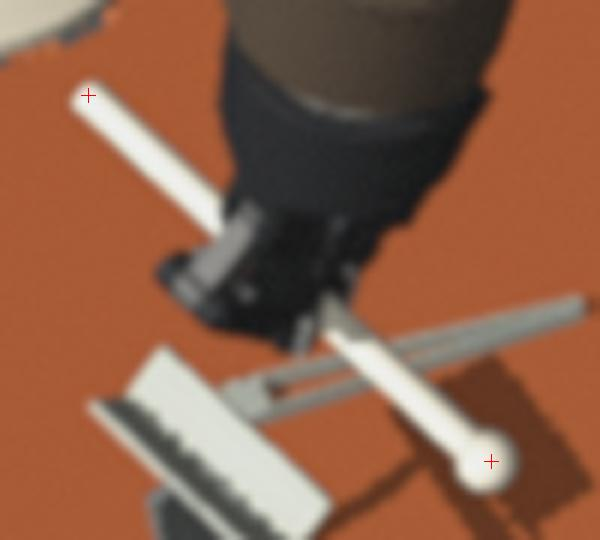

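View pics/ih_top.png

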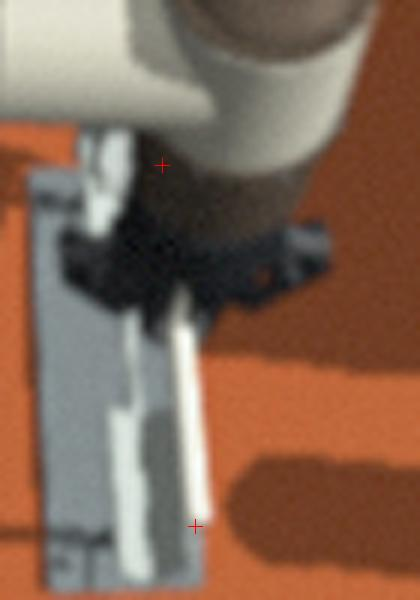

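In the hand the tail is about 107 mm from the grasp point, and the pitch is as planned. Next is the transport to the rest hover.

Run:
```python
from plan import *
# commanded pose bookkeeping: measured steady pose used as start
p0=np.array([507.4,-187.9,263.5]); 
fin=ctr+7*rodR+D*zR
hov=fin+8*rodR-70*zR
dp,rv=delta(p0,RC,hov,RR); print(fin,hov,dp,rv,np.linalg.norm(rv)); 
for k in range(1,11): print(k,dp*k/10,rv*k/10)
```

```text
[519.01 182.63 156.28] [494.68 191.2  221.84] [-1.27 37.91 -4.17] [ -6.1  -41.81 -21.19] 47.27067899164892
1 [-0.13  3.79 -0.42] [-0.61 -4.18 -2.12]
2 [-0.25  7.58 -0.83] [-1.22 -8.36 -4.24]
3 [-0.38 11.37 -1.25] [ -1.83 -12.54  -6.36]
4 [-0.51 15.16 -1.67] [ -2.44 -16.72  -8.48]
5 [-0.64 18.96 -2.08] [ -3.05 -20.91 -10.6 ]
6 [-0.76 22.75 -2.5 ] [ -3.66 -25.09 -12.72]
7 [-0.89 26.54 -2.92] [ -4.27 -29.27 -14.83]
8 [-1.02 30.33 -3.33] [ -4.88 -33.45 -16.95]
9 [-1.15 34.12 -3.75] [ -5.49 -37.63 -19.07]
10 [-1.27 37.91 -4.17] [ -6.1  -41.81 -21.19]
```

>>> play_rows(motion=[0, -0.1, 3.8, 0, -0.6, -4.2, -2.1, 0, -0.2, 7.6, 0, -1.2, -8.4, -4.2, 0, -0.4, 11.4, 0, -1.8, -12.5, -6.4, 0, -0.5, 15.2, 0, -2.4, -16.7, -8.5, 0, -0.6, 19, 0, -3, -20.9, -10.6])

```text
clock: 9.3
position: [502.3, 3.1, 265.5]
ee_rot: [0.072, 0.995, -0.022, 0.061]
contact_force: [0.1, -0.2, -0.6]
gripper_width: 9.9
```

>>> play_rows(motion=[0, -0.1, 3.8, 0, -0.6, -4.2, -2.1, 0, -0.2, 7.6, 0, -1.2, -8.4, -4.2, 0, -0.4, 11.4, -0.6, -1.8, -12.5, -6.4, 0, -0.5, 15.2, -2.3, -2.4, -16.7, -8.5, 0, -0.6, 19, -4.2, -3.1, -20.9, -10.6])

```text
clock: 9.93
position: [510.8, 177.7, 242.1]
ee_rot: [0.147, 0.966, -0.039, 0.211]
contact_force: [0.1, -0.8, 0.1]
gripper_width: 10.0
```

>>> play_rows(motion=[0, 0, 0, 0, 0, 0, 0, 0, 0, 0, 0, 0, 0, 0, 0, 0, 0, 0, 0, 0, 0])

```text
clock: 10.3
position: [513.4, 177.2, 244.9]
ee_rot: [0.15, 0.965, -0.037, 0.212]
contact_force: [-0.3, -0.6, -0.0]
gripper_width: 9.9
```

```bash
python3 look.py L6
python3 - <<'E'
from plan import *
from bench import arm
s=arm.read_state();R=Ro.from_quat(s['ee_rot']); print((RR*R.inv()).as_rotvec(degrees=True), ctr+7*rodR+D*zR+8*rodR-70*zR-s['position'])
E
sed -i 's/(225,165,100,90)/(320,100,110,100)/;s/(350,130,70,100)/(215,140,80,100)/' inhand.py; python3 inhand.py
```

```text
10.3 [513.43 177.16 244.89] [-0.34 -0.64 -0.01] [0.24 0.84 0.02] 9.925053173757405 grasp pt [505.98 179.68 261.85] rod dir [ 0.86 -0.27  0.42] [ 0.8   0.09 -0.62  0.59 -0.75 -3.1 ]
blank_ball [(array([406.3, 138.8]), 0.51)] [(array([262.1, 157.5]), 0.68)]
(array([578.87, 152.62, 306.67]), np.float64(0.36746528168253034), np.float64(0.28130678375683904)) [ 72.89 -27.06  44.82] [-89.31  -3.81  -7.94]
blank_tail [(array([362.9, 129.8]), 0.49)] [(array([193.6, 215.7]), 0.38)]
(array([384.34, 346.11, 128.59]), np.float64(19.249064189080844), np.float64(18.026631427626636)) [-121.63  166.44 -133.26] [206.92 122.25  49.96]
[-0.6  -3.07 -1.65] [-18.86  13.61 -23.02]
105 scene tail [362.86 127.17] tailtop [362.53 125.02] ball [406.65 141.18]
105 top tail [245.33 216.36] tailtop [244.77 216.98] ball [260.84 157.7 ]
107 scene tail [362.47 127.05] tailtop [362.13 124.9 ] ball [406.11 141.01]
107 top tail [245.18 216.95] tailtop [244.62 217.57] ball [260.67 158.34]
109 scene tail [362.07 126.92] tailtop [361.74 124.77] ball [405.57 140.84]
109 top tail [245.02 217.54] tailtop [244.46 218.16] ball [260.49 158.98]
```

View pics/ih_scene.png

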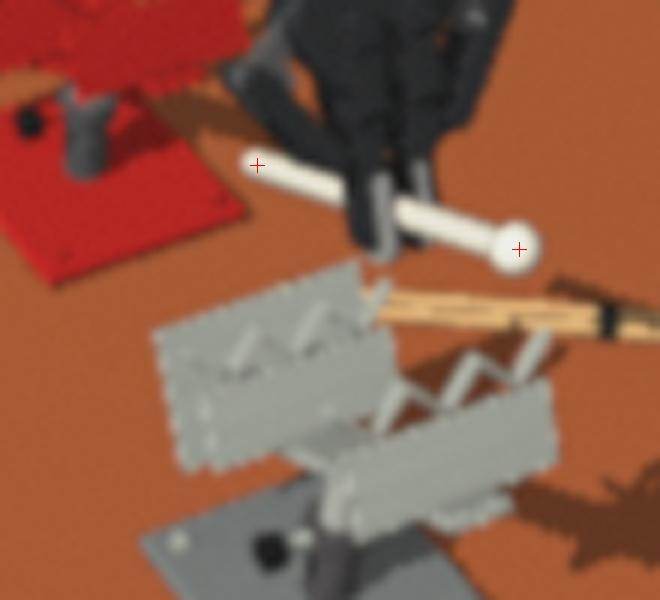

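View pics/ih_top.png

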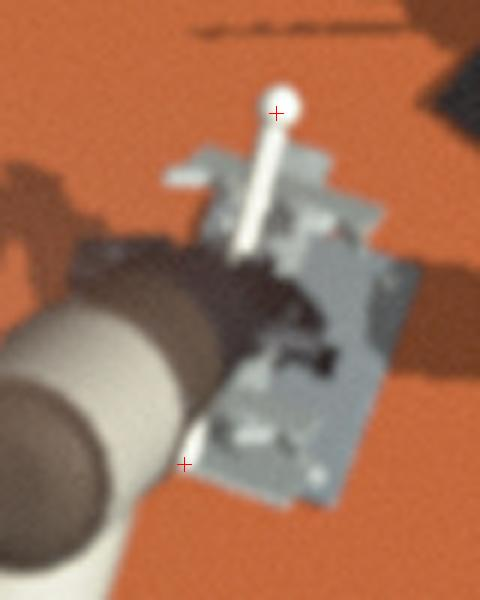

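The blank hangs over the rest, with the prediction on it at (257,165) and (519,249) in the crop. However, joint 6 has stopped at its -3.1 limit, so the last few degrees were not reached. A roll of the tool about the rod axis is free, so I'll model the arm to find a roll with joint margin.

```bash
cat > kin.py <<'E'
from plan import *
from scipy.optimize import least_squares
X=[([-.943420929,.385575807,.0066215,-.00054304,-1.19398,-.2586293],[225.114,-582.42,230.7],[-.183231668,.983069147,.00107,-.00023]),
([-.03,.51,.06,.02,-1.36,-1.5],[580.65,-183.43,181.18],[-.024,.992,-.004,-.121]),
([-.04,.34,-.01,.02,-1.47,-1.48],[507.43,-187.7,263.5],[-.025,.992,-.003,-.123])]
from bench import arm
s=arm.read_state(); print(s['joints'])
X.append((s['joints'],s['position'],s['ee_rot']))
def ori(j,p):
    s4,s6,c=p
    f=Ro.from_euler('z',j[0])*Ro.from_euler('y',j[1]-j[2])*Ro.from_euler('x',s4*j[3])*Ro.from_euler('y',-j[4])
    return f, f*Ro.from_euler('x',s6*j[5]+c)*Ro.from_matrix(np.array([[0,0,1],[0,1,0],[-1,0,0]]))
best=None
for s4 in(1,-1):
    for s6 in(1,-1):
        for c in np.arange(0,2*np.pi,np.pi/2):
            e=[np.degrees((ori(j,(s4,s6,c))[1]*Ro.from_quat(q).inv()).magnitude()) for j,p,q in X]
            if best is None or max(e)<max(best[0]): best=(e,(s4,s6,c))
print(best); P=best[1]
def fk(j,g):
    h,L1,a,L2,off,Lt=g; z1=Ro.from_euler('z',j[0])
    w=np.array([L1*np.sin(j[1]),off,h+L1*np.cos(j[1])])+Ro.from_euler('y',j[1]-j[2]).apply([L2,0,a])
    f,R=ori(j,P); return z1.apply(w)+Lt*R.as_matrix()[:,2],R
r=least_squares(lambda g:np.concatenate([fk(j,g)[0]-p for j,p,q in X]+[[0.01*(g[2])]]),[300,400,0,400,-160,250]); G=r.x
if __name__=="__main__":
    print(G,r.fun)
    lo=np.array([-3.14,-1.21,-1.07,-3.16,-2.99,-3.1]);hi=np.array([3.14,2.06,1.41,2.05,-.16,3.1])
    tail=ctr-100*rodR
    j0=np.array(X[-1][0])
    for phi in(-30,-20,-15,-10,-5,0,5,10,15,20,30):
        Rt=Ro.from_rotvec(np.radians(phi)*rodR)*RR; z=Rt.as_matrix()[:,2]
        pt=ctr+7*rodR+D*z
        def res(j):
            p,R=fk(j,G); return np.r_[(p-pt)/100,(R*Rt.inv()).as_rotvec()*3]
        q=least_squares(res,j0,bounds=(lo-np.array([0,0,0,0,0,2]),hi+np.array([0,0,0,0,0,2])))
        print(phi,q.cost.round(5),q.x,'tool z',z)
E
python3 kin.py
```

```text
[ 0.8   0.09 -0.62  0.59 -0.75 -3.1 ]
([np.float64(0.0004562891917407852), np.float64(0.1846697561756126), np.float64(0.3729076480290077), np.float64(1.4628242101226493e-14)], (-1, -1, np.float64(4.71238898038469)))
[-207.98  695.27  219.19  275.5  -154.12  291.98] [  1.21   7.99  15.28  27.95   5.26  11.55 -20.4    8.15  12.51   3.71
 -23.65 -39.33   2.19]
-30 0.0 [ 0.93  0.3  -0.58  0.61 -1.2  -3.36] tool z [ 0.22 -0.61 -0.76]
-20 0.0 [ 0.93  0.24 -0.63  0.65 -1.04 -3.36] tool z [ 0.3  -0.47 -0.83]
-15 0.0 [ 0.92  0.2  -0.66  0.68 -0.95 -3.36] tool z [ 0.34 -0.39 -0.85]
-10 0.0 [ 0.91  0.17 -0.69  0.71 -0.87 -3.37] tool z [ 0.38 -0.32 -0.87]
-5 0.0 [ 0.9   0.14 -0.72  0.74 -0.77 -3.38] tool z [ 0.41 -0.24 -0.88]
0 0.0 [ 0.88  0.11 -0.75  0.78 -0.68 -3.4 ] tool z [ 0.44 -0.16 -0.88]
5 0.0 [ 0.86  0.09 -0.79  0.83 -0.58 -3.43] tool z [ 0.47 -0.07 -0.88]
10 0.0 [ 0.83  0.06 -0.82  0.9  -0.47 -3.47] tool z [ 0.49  0.01 -0.87]
15 0.0 [ 0.8   0.04 -0.86  1.   -0.37 -3.54] tool z [ 0.51  0.09 -0.85]
20 0.0 [ 0.76  0.03 -0.9   1.18 -0.26 -3.69] tool z [ 0.53  0.18 -0.83]
30 0.00649 [ 0.72 -0.   -0.97  2.05 -0.16 -4.51] tool z [ 0.55  0.34 -0.76]
```

Orientation is modelled well (under 0.4°), and the rest pose would need joint 6 at about -3.4, whatever the roll. So the grasp has to be flipped by half a turn. I'll lay the blank back in the chute just uphill of the leaf, turn the gripper 180° and regrasp there, since there is plenty of time.

Run:
```python
from plan import *
from bench import arm
s=arm.read_state(); p=s['position']; R=Ro.from_quat(s['ee_rot'])
t=np.array([507.5,-188.0,263.5]); dp,rv=delta(p,R,t,RC); print(dp,rv,np.linalg.norm(rv))
for k in range(1,11): print(k,(dp*k/10).round(2),(rv*k/10).round(1))
```

```text
[ -0.6  -36.56   1.86] [ 5.48 38.72 19.6 ] 43.741998873789626
1 [-0.06 -3.66  0.19] [0.5 3.9 2. ]
2 [-0.12 -7.31  0.37] [1.1 7.7 3.9]
3 [ -0.18 -10.97   0.56] [ 1.6 11.6  5.9]
4 [ -0.24 -14.62   0.75] [ 2.2 15.5  7.8]
5 [ -0.3  -18.28   0.93] [ 2.7 19.4  9.8]
6 [ -0.36 -21.94   1.12] [ 3.3 23.2 11.8]
7 [ -0.42 -25.59   1.3 ] [ 3.8 27.1 13.7]
8 [ -0.48 -29.25   1.49] [ 4.4 31.  15.7]
9 [ -0.54 -32.9    1.68] [ 4.9 34.8 17.6]
10 [ -0.6  -36.56   1.86] [ 5.5 38.7 19.6]
```

>>> play_rows(motion=[0, -0.1, -3.7, 0.9, 0.5, 3.9, 2, 0, -0.1, -7.3, 1.4, 1.1, 7.7, 3.9, 0, -0.2, -11, 1.9, 1.6, 11.6, 5.9, 0, -0.2, -14.6, 1.9, 2.2, 15.5, 7.8, 0, -0.3, -18.3, 1.9, 2.7, 19.4, 9.8])

```text
clock: 11.22
position: [510.5, -6.1, 264.2]
ee_rot: [0.063, 0.997, -0.02, 0.045]
contact_force: [0.2, -0.4, -1.1]
gripper_width: 10.2
```

>>> play_rows(motion=[0, -0.1, -3.7, 0, 0.5, 3.9, 2, 0, -0.1, -7.3, 0, 1.1, 7.7, 3.9, 0, -0.2, -11, 0, 1.6, 11.6, 5.9, 0, -0.2, -14.6, 0, 2.2, 15.5, 7.8, 0, -0.3, -18.3, 0, 2.7, 19.4, 9.8])

```text
clock: 11.85
position: [507.6, -189.4, 263.8]
ee_rot: [-0.025, 0.992, -0.003, -0.123]
contact_force: [0.5, 0.4, 0.4]
gripper_width: 10.1
```

>>> play_rows(motion=[0, 0, 0, 0, 0, 0, 0, 0, 0, 0, 0, 0, 0, 0, 0, 0, 0, 0, 0, 0, 0])

```text
clock: 12.22
position: [507.4, -187.3, 264.1]
ee_rot: [-0.025, 0.992, -0.004, -0.122]
contact_force: [-0.1, 0.1, -0.1]
gripper_width: 10.2
```

```bash
cat > to.py <<'E'
from plan import *
from bench import arm
def to(t,Rt):
    s=arm.read_state(); p=s['position']; R=Ro.from_quat(s['ee_rot']); print(s['clock'],p,s['contact_force'],s['wrist_torque'],s['joints'],s['gripper_width']); print('delta cm,deg',*delta(p,R,t,Rt))
E
python3 -c "
from to import *
to([507.5,-188,263.5],RC)"
```

```text
12.225 [ 507.43 -187.33  264.12] [-0.07  0.11 -0.1 ] [ 0.08 -0.55 -0.01] [-0.04  0.34 -0.01  0.02 -1.47 -1.48] 10.222155531805797
delta cm,deg [ 0.01 -0.07 -0.06] [ 0.08 -0.02 -0.12]
```

>>> play_rows(motion=[0, 0, -0.1, -4, 0, 0, 0, 0, 0, -0.1, -8, 0, 0, 0, 0, 0, -0.1, -12, 0, 0, 0, 0, 0, -0.1, -15, 0, 0, 0, 0, 0, -0.1, -16.5, 0, 0, 0])

```text
clock: 12.85
position: [506.9, -188.3, 97.7]
ee_rot: [-0.025, 0.992, -0.004, -0.123]
contact_force: [0.1, -0.3, 0.0]
gripper_width: 10.1
```

>>> play_rows(motion=[0, 0, 0, -0.4, 0, 0, 0, 0, 0, 0, -0.8, 0, 0, 0, 0, 0, 0, -1.1, 0, 0, 0, 0, 0, 0, -1.2, 0, 0, 0, 0, 0, 0, -1.2, 0, 0, 0])

```text
clock: 13.48
position: [507.7, -189.2, 87.0]
ee_rot: [-0.025, 0.992, -0.004, -0.122]
contact_force: [-0.7, 0.2, -0.7]
gripper_width: 9.6
```

```bash
python3 -c "
from to import *
to([507.5,-188.3,85.8],RC)"
```

```text
13.475 [ 507.65 -189.18   86.95] [-0.65  0.21 -0.65] [ 0.1  -0.53  0.03] [-0.04  0.5  -0.23  0.03 -1.08 -1.49] 9.637540358847614
delta cm,deg [-0.02  0.09 -0.12] [ 0.08 -0.04 -0.06]
```

>>> play_rows(motion=[0, 0, 0, -0.1, 0, 0, 0, 0, 0, 0, -0.1, 0, 0, 0])

```text
clock: 13.72
position: [507.8, -189.0, 86.3]
ee_rot: [-0.025, 0.992, -0.004, -0.122]
contact_force: [-0.8, 1.5, 2.4]
gripper_width: 9.4
```

>>> play_rows(motion=[0, 0, 0, -0.1, 0, 0, 0, 0, 0, 0, -0.1, 0, 0, 0])

```text
clock: 13.98
position: [507.8, -188.9, 86.0]
ee_rot: [-0.025, 0.992, -0.004, -0.122]
contact_force: [-0.3, 2.7, 7.3]
gripper_width: 10.2
```

Seated in the V with about 7 N. Opening now.

>>> play_rows(motion=[12, 0, 0, 0, 0, 0, 0, 16, 0, 0, 0, 0, 0, 0, 25, 0, 0, 0, 0, 0, 0, 50, 0, 0, 0, 0, 0, 0, 100, 0, 0, 0, 0, 0, 0])

```text
clock: 14.6
position: [507.4, -189.2, 84.5]
ee_rot: [-0.025, 0.992, -0.004, -0.123]
contact_force: [0.5, 0.2, -0.1]
gripper_width: 56.7
```

>>> play_rows(motion=[100, 0, 0, 0, 0, 0, 0, 100, 0, 0, 0, 0, 0, 0, 100, 0.6, 0, 2.5, 0, 0, 0, 100, 1.2, 0, 5, 0, 0, 0, 100, 1.8, 0.1, 7.5, 0, 0, 0])

```text
clock: 15.22
position: [525.6, -188.1, 160.5]
ee_rot: [-0.025, 0.992, -0.004, -0.123]
contact_force: [-0.1, 0.2, 0.7]
gripper_width: 85.3
```

```bash
python3 look.py L7
python3 - <<'E'
from h import *
p=np.load("scene_p2.npy"); cv2.imwrite("pics/s8.png",cv2.resize(p[215:315,235:345,::-1],None,fx=5.5,fy=5.5,interpolation=cv2.INTER_CUBIC))
from plan import *
s=arm.read_state(); R=Ro.from_quat(s['ee_rot']); print((Ro.from_rotvec(np.pi*zC)*RC*R.inv()).as_rotvec(degrees=True))
E
```

```text
15.225 [ 525.61 -188.11  160.46] [-0.05  0.15  0.66] [ 0.06 -0.52  0.04] 85.33287910563953 grasp pt [ 530.15 -187.86  178.6 ] rod dir [ 0.97  0.05 -0.24] [-0.04  0.45 -0.11  0.02 -1.26 -1.49]
blank_ball [(array([309.9, 287.8]), 0.75)] [(array([312.3, 192.9]), 0.74)]
(array([ 516.37,  -32.14, -185.01]), np.float64(17.64702276547977), np.float64(13.779139679932822)) [ -13.78  155.72 -363.61] [-82.6  156.68 353.95]
blank_tail [(array([247.9, 231.5]), 0.57)] [(array([369.6, 190.5]), 0.4)]
(array([ 480.35, -198.32,  217.02]), np.float64(17.15637809486301), np.float64(11.905373226622606)) [-49.8  -10.46  38.42] [ 58.1   -8.02 -25.03]
[ 43.79   2.21 174.54]
```

View pics/s8.png

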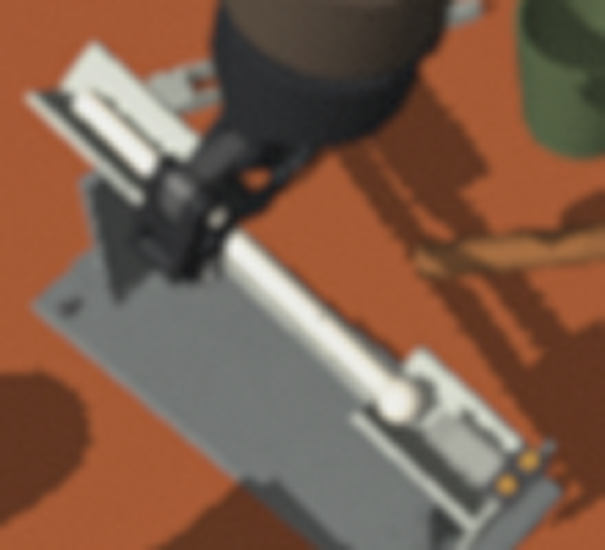

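The blank stays put: its ball at crop (400,398) is just uphill of the leaf. Now I'll turn the gripper half a turn about its own axis.

>>> play_rows(motion=[100, 0, 0, 0, 2.4, 0.1, 9.7, 100, 0, 0, 0, 4.8, 0.2, 19.4, 100, 0, 0, 0, 7.3, 0.4, 29.1, 100, 0, 0, 0, 9.7, 0.5, 38.8, 100, 0, 0, 0, 12.1, 0.6, 48.5])

```text
clock: 16.15
position: [524.7, -188.0, 158.5]
ee_rot: [-0.444, 0.887, 0.049, -0.113]
contact_force: [0.2, -1.0, 0.4]
gripper_width: 85.6
```

>>> play_rows(motion=[100, 0, 0, 0, 2.4, 0.1, 9.7, 100, 0, 0, 0, 4.8, 0.2, 19.4, 100, 0, 0, 0, 7.3, 0.4, 29.1, 100, 0, 0, 0, 9.7, 0.5, 38.8, 100, 0, 0, 0, 12.1, 0.6, 48.5])

```text
clock: 16.77
position: [524.7, -188.0, 158.4]
ee_rot: [0.778, -0.617, -0.092, 0.081]
contact_force: [-0.1, -0.3, 0.6]
gripper_width: 85.4
```

>>> play_rows(motion=[100, 0, 0, 0, 2.4, 0.1, 9.7, 100, 0, 0, 0, 4.8, 0.2, 19.4, 100, 0, 0, 0, 7.3, 0.4, 29.1, 100, 0, 0, 0, 9.7, 0.5, 38.8, 100, 0, 0, 0, 12.1, 0.6, 48.5])

```text
clock: 17.4
position: [524.7, -188.0, 158.4]
ee_rot: [0.965, -0.231, -0.118, 0.034]
contact_force: [1.2, -0.4, -0.2]
gripper_width: 85.2
```

>>> play_rows(motion=[100, 0, 0, 0, 2.4, 0.1, 9.7, 100, 0, 0, 0, 4.8, 0.2, 19.4, 100, 0, 0, 0, 7.3, 0.4, 29.1, 100, 0, 0, 0, 7.3, 0.4, 29.1, 100, 0, 0, 0, 7.3, 0.4, 29.1])

```text
clock: 18.02
position: [525.1, -188.1, 159.1]
ee_rot: [0.992, 0.023, -0.123, 0.002]
contact_force: [-0.3, -0.5, 0.8]
gripper_width: 85.7
```

```bash
cat >> plan.py <<'E'
F=Ro.from_rotvec([0,0,np.pi]) # flip in tool frame
RCf=RC*F; RRf=RR*F
E
python3 -c "
from to import *
to(np.array([507.4,-189,85.0]),RCf)"
```

```text
18.025 [ 525.13 -188.07  159.1 ] [-0.28 -0.51  0.77] [ 0.06 -0.5  -0.02] [-0.04  0.45 -0.11  0.02 -1.26  1.65] 85.6963808850917
delta cm,deg [-1.77 -0.09 -7.41] [-0.07 -0.09  0.15]
```

>>> play_rows(motion=[100, -0.6, 0, -2.5, 0, 0, 0, 100, -1.2, 0, -4.8, 0, 0, 0, 100, -1.6, -0.05, -6.5, 0, 0, 0, 100, -1.75, -0.05, -7.3, 0, 0, 0, 60, -1.75, -0.05, -7.35, 0, 0, 0])

```text
clock: 18.65
position: [507.9, -188.6, 85.9]
ee_rot: [0.992, 0.024, -0.122, 0.002]
contact_force: [0.3, -0.2, 0.4]
gripper_width: 69.8
```

>>> play_rows(motion=[20, 0, 0, 0, 0, 0, 0, 20, 0, 0, 0, 0, 0, 0, 20, 0, 0, 0, 0, 0, 0, 20, 0, 0, 0, 0, 0, 0])

```text
clock: 19.15
position: [508.2, -188.6, 86.4]
ee_rot: [0.992, 0.024, -0.122, 0.002]
contact_force: [-0.2, 0.8, 0.2]
gripper_width: 16.9
```

```bash
python3 -c "
from to import *
to(np.array([507.5,-188.6,85.5]),RCf)"
```

```text
19.15 [ 508.16 -188.6    86.4 ] [-0.16  0.81  0.21] [ 0.08 -0.49  0.03] [-0.04  0.5  -0.23  0.02 -1.08  1.65] 16.888467430639025
delta cm,deg [-0.07 -0.   -0.09] [-0.1   0.    0.01]
```

>>> play_rows(motion=[16, 0, 0, 0, 0, 0, 0, 14, 0, 0, 0, 0, 0, 0, 10, 0, 0, 0, 0, 0, 0, 0, 0, 0, 0, 0, 0, 0, 0, 0, 0, 0, 0, 0, 0])

```text
clock: 19.77
position: [508.1, -188.5, 86.3]
ee_rot: [0.992, 0.024, -0.122, 0.002]
contact_force: [-0.9, 1.6, 1.7]
gripper_width: 9.9
```

>>> play_rows(motion=[0, 0, 0, 0, 0, 0, 0, 0, 0, 0, 0.4, 0, 0, 0, 0, 0, 0, 1.5, 0, 0, 0, 0, 0, 0, 3.5, 0, 0, 0, 0, 0, 0, 7, 0, 0, 0])

```text
clock: 20.4
position: [507.2, -188.7, 156.4]
ee_rot: [0.992, 0.024, -0.123, 0.002]
contact_force: [0.7, -0.2, -1.2]
gripper_width: 10.0
```

>>> play_rows(motion=[0, 0, 0, 4, 0, 0, 0, 0, 0, 0, 8, 0, 0, 0, 0, 0, 0, 11, 0, 0, 0, 0, 0, 0, 11, 0, 0, 0, 0, 0, 0, 11, 0, 0, 0])

```text
clock: 21.02
position: [507.4, -188.5, 265.6]
ee_rot: [0.992, 0.024, -0.123, 0.002]
contact_force: [0.5, -0.8, -1.6]
gripper_width: 9.9
```

```bash
python3 look.py L9; sed -i 's/rod=-M\[:,0\]/rod=M[:,0]/;s/(320,100,110,100)/(225,165,100,90)/;s/(215,140,80,100)/(350,130,70,100)/' inhand.py; python3 inhand.py
python3 - <<'E'
from to import *
fin=ctr+7*rodR+D*zR; hov=fin+8*rodR-60*zR; print(fin,hov)
to(hov,RRf)
E
```

```text
21.025 [ 507.42 -188.49  265.6 ] [ 0.5  -0.76 -1.58] [ 0.07 -0.53  0.02] 9.87363645142032 grasp pt [ 511.96 -188.32  283.73] rod dir [-0.97 -0.05  0.24] [-0.04  0.34 -0.    0.02 -1.47  1.66]
blank_ball [(array([308.3, 239.9]), 0.59)] []
blank_tail [(array([239.4, 180.8]), 0.73)] [(array([381.3, 220. ]), 0.69)]
(array([ 402.75, -190.44,  301.27]), np.float64(0.6521083638997172), np.float64(0.47068115061010685)) [-109.21   -2.12   17.54] [-110.17   -3.2     9.55]
105 scene tail [239.49 180.87] tailtop [239.55 179.23] ball [306.72 241.94]
105 top tail [382.31 216.73] tailtop [382.57 216.02] ball [376.82 156.55]
107 scene tail [238.82 180.26] tailtop [238.88 178.61] ball [305.98 241.26]
107 top tail [382.37 217.39] tailtop [382.63 216.69] ball [376.88 157.16]
109 scene tail [238.15 179.65] tailtop [238.2 178. ] ball [305.23 240.58]
109 top tail [382.43 218.06] tailtop [382.69 217.36] ball [376.93 157.76]
[519.01 182.63 156.28] [499.1  189.64 213.01]
21.325 [ 507.8  -188.59  265.41] [ 0.43 -0.29 -0.92] [-0.07 -0.51 -0.  ] [-0.04  0.34 -0.    0.02 -1.47  1.66] 10.134485964003678
delta cm,deg [-0.87 37.82 -5.24] [ -6.22 -41.91 -21.22]
```

View pics/ih_scene.png

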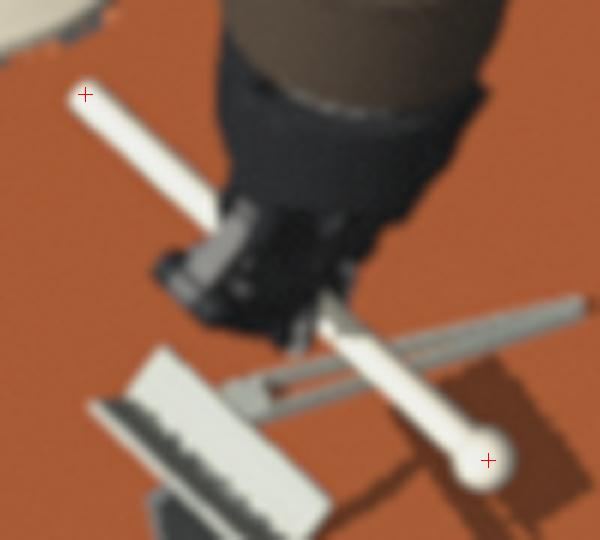

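The blank is held as before with tail distance about 107 mm, and joint 6 is now at +1.66. Transporting to the rest.

>>> play_rows(motion=[0, -0.1, 3.8, 0, -0.6, -4.2, -2.1, 0, -0.2, 7.6, 0, -1.2, -8.4, -4.2, 0, -0.3, 11.4, 0, -1.8, -12.5, -6.4, 0, -0.4, 15.1, 0, -2.5, -16.8, -8.5, 0, -0.4, 18.9, 0, -3.1, -20.9, -10.6])

```text
clock: 21.95
position: [503.8, 1.5, 266.3]
ee_rot: [0.995, -0.072, 0.061, 0.022]
contact_force: [0.5, 0.1, -0.6]
gripper_width: 9.8
```

>>> play_rows(motion=[0, -0.1, 3.8, 0, -0.6, -4.2, -2.1, 0, -0.2, 7.6, 0, -1.2, -8.4, -4.2, 0, -0.3, 11.4, 0, -1.8, -12.5, -6.4, 0, -0.4, 15.1, -1, -2.5, -16.8, -8.5, 0, -0.4, 18.9, -2.5, -3.1, -20.9, -10.6])

```text
clock: 22.58
position: [499.7, 191.2, 241.6]
ee_rot: [0.956, -0.164, 0.24, 0.04]
contact_force: [1.2, 0.1, -0.7]
gripper_width: 10.0
```

>>> play_rows(motion=[0, 0, 0, 0, 0, 0, 0, 0, 0, 0, 0, 0, 0, 0, 0, 0, 0, 0, 0, 0, 0])

```text
clock: 22.95
position: [500.5, 189.0, 241.9]
ee_rot: [0.956, -0.164, 0.239, 0.04]
contact_force: [-0.4, -0.8, 0.3]
gripper_width: 10.3
```

```bash
python3 look.py L10;  sed -i 's/(225,165,100,90)/(320,100,110,100)/;s/(350,130,70,100)/(215,140,80,100)/' inhand.py; python3 inhand.py
python3 - <<'E'
from to import *
fin=ctr+7*rodR+D*zR; hov=fin+8*rodR-60*zR; print(fin,hov)
to(hov,RRf)
E
```

```text
22.95 [500.46 188.98 241.91] [-0.35 -0.82  0.31] [ 0.34  0.93 -0.04] 10.257377110285082 grasp pt [492.18 191.88 258.42] rod dir [-0.83  0.29 -0.47] [ 0.85  0.08 -0.69  0.7  -0.74 -0.14]
blank_ball [(array([405. , 132.9]), 0.47)] [(array([255.7, 163.8]), 0.71), (array([259.2, 194.6]), 0.44)]
(array([561.53, 171.6 , 302.48]), np.float64(0.6538017215220796), np.float64(0.5104533021679382)) [ 69.36 -20.28  44.07] [84.39 -4.03 -5.04]
blank_tail [(array([363.5, 126.9]), 0.71), (array([343.8, 237.7]), 0.39)] []
105 scene tail [362.83 125.67] tailtop [362.45 123.53] ball [403.27 135.71]
105 top tail [241.09 220.09] tailtop [240.49 220.81] ball [257.17 163.34]
107 scene tail [362.47 125.58] tailtop [362.09 123.44] ball [402.77 135.58]
107 top tail [240.93 220.66] tailtop [240.33 221.38] ball [257.   163.97]
109 scene tail [362.11 125.49] tailtop [361.73 123.36] ball [402.27 135.46]
109 top tail [240.77 221.23] tailtop [240.17 221.95] ball [256.82 164.59]
[519.01 182.63 156.28] [499.1  189.64 213.01]
23.25 [500.2  189.06 241.47] [-0.04  0.64 -0.95] [0.35 1.01 0.  ] [ 0.85  0.08 -0.69  0.7  -0.74 -0.14] 10.07647021537928
delta cm,deg [-0.11  0.06 -2.85] [-0.02 -0.    0.02]
```

View pics/ih_scene.png

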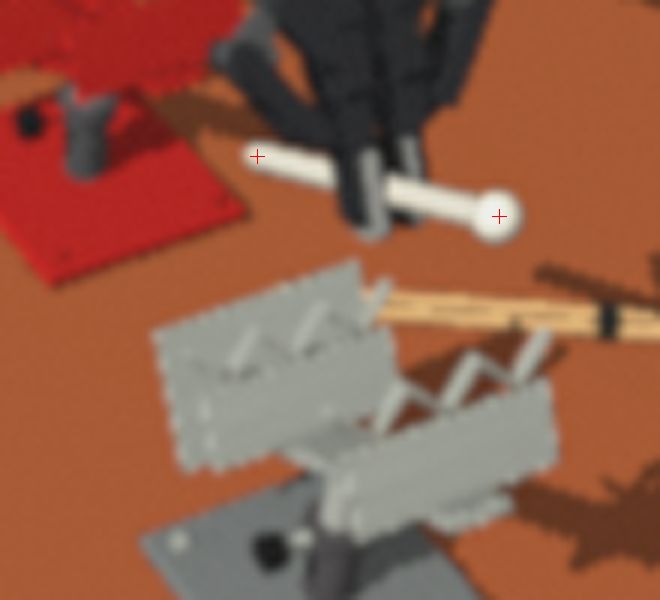

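View pics/ih_top.png

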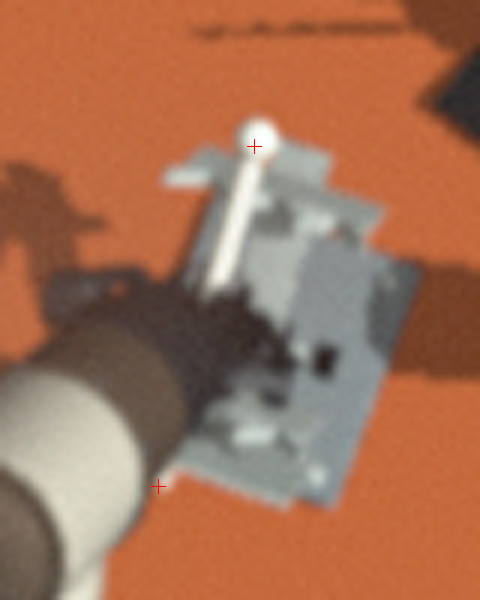

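The orientation matches the rest. Moving down to about 10 mm short of the estimated seat.

>>> play_rows(motion=[0, -0.1, 0.1, -1.5, 0, 0, 0, 0, -0.1, 0.1, -2.9, 0, 0, 0, 0, 0.7, -0.2, -4.5, 0, 0, 0, 0, 1.5, -0.5, -6.1, 0, 0, 0, 0, 2.1, -0.7, -7.3, 0, 0, 0])

```text
clock: 23.88
position: [521.3, 182.1, 167.6]
ee_rot: [0.957, -0.163, 0.238, 0.041]
contact_force: [-0.9, 0.3, -0.7]
gripper_width: 10.2
```

>>> play_rows(motion=[0, 0, 0, 0, 0, 0, 0, 0, 0, 0, 0, 0, 0, 0])

```text
clock: 24.12
position: [521.3, 182.6, 168.8]
ee_rot: [0.956, -0.163, 0.239, 0.04]
contact_force: [-0.6, 0.9, -0.5]
gripper_width: 10.0
```

```bash
cat > rest.py <<'E'
from plan import *
from h import *
s=arm.read_state(); M=Ro.from_quat(s['ee_rot']).as_matrix(); gp=s['position']-D*M[:,2]
ey=np.array([-np.sin(np.radians(-19.4)),np.cos(np.radians(-19.4)),0])
B=np.c_[rodR,ey,-zR]; w=gp-(ctr+7*rodR)
print(s['clock'],'grasp rel. est. home [along,lateral,normal]',w@B,'force [along,lat,normal]',s['contact_force']@B,'torque',s['wrist_torque']@B)
E
python3 rest.py; python3 look.py L11
python3 - <<'E'
from h import *
a=cv2.resize(np.load("scene_p2.npy")[110:220,320:430,::-1],(400,400),interpolation=cv2.INTER_CUBIC)
b=cv2.resize(np.load("top_p2.npy")[145:235,215:305,::-1],(400,400),interpolation=cv2.INTER_CUBIC)
cv2.imwrite("pics/s11.png",np.hstack([a,b]))
E
```

```text
24.125 grasp rel. est. home [along,lateral,normal] [ 7.76  0.67 10.01] force [along,lat,normal] [-0.99  0.68 -0.09] torque [-0.07  1.02 -0.01]
24.125 [521.27 182.55 168.76] [-0.56  0.92 -0.54] [ 0.29  0.98 -0.04] 10.029485835940159 grasp pt [512.98 185.46 185.27] rod dir [-0.83  0.29 -0.47] [ 0.74  0.19 -0.81  0.96 -0.53 -0.34]
blank_ball [(array([404.9, 163.2]), 0.64)] [(array([263. , 161.1]), 0.69), (array([199.8, 172.2]), 0.5)]
(array([584.73, 159.03, 230.11]), np.float64(0.5246589381411015), np.float64(0.405539888352617)) [ 71.75 -26.43  44.84] [88.56  1.09 -3.68]
blank_tail [(array([361.9, 149.2]), 0.48)] []
```

View pics/s11.png

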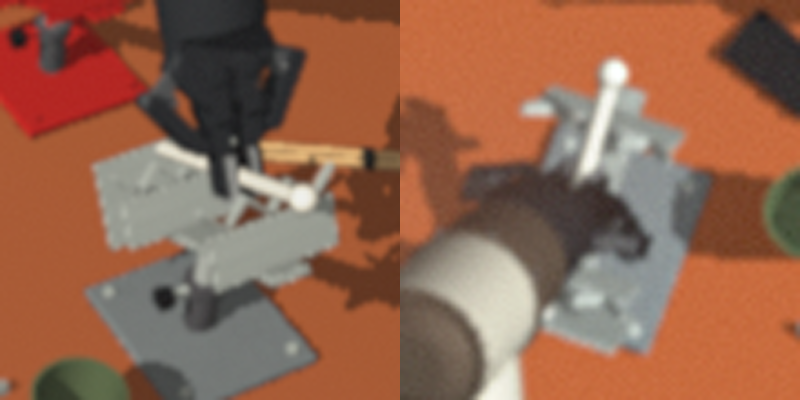

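The rod lies over the middle notches, with the ball at (300,198) in the scene crop. Lowering gently and feeling for contact.

>>> play_rows(motion=[0, 0.09, -0.03, -0.18, 0, 0, 0, 0, 0.18, -0.06, -0.35, 0, 0, 0, 0, 0.27, -0.09, -0.53, 0, 0, 0, 0, 0.27, -0.09, -0.53, 0, 0, 0])

```text
clock: 24.92
position: [523.7, 181.3, 162.6]
ee_rot: [0.957, -0.163, 0.238, 0.041]
contact_force: [-0.7, -0.6, -0.6]
gripper_width: 10.0
```

```bash
python3 rest.py
```

```text
24.925 grasp rel. est. home [along,lateral,normal] [7.3  0.29 3.29] force [along,lat,normal] [-0.68 -0.79 -0.28] torque [ 0.03  0.98 -0.03]
```

>>> play_rows(motion=[0, 0.09, -0.03, -0.18, 0, 0, 0, 0, 0.09, -0.03, -0.18, 0, 0, 0])

```text
clock: 25.18
position: [524.6, 181.1, 160.9]
ee_rot: [0.957, -0.163, 0.238, 0.041]
contact_force: [-1.1, -0.7, -0.9]
gripper_width: 10.3
```

```bash
python3 rest.py
```

```text
25.175 grasp rel. est. home [along,lateral,normal] [7.3  0.39 1.35] force [along,lat,normal] [-1.12 -1.02 -0.39] torque [ 0.02  1.   -0.02]
```

>>> play_rows(motion=[0, 0.05, -0.02, -0.09, 0, 0, 0, 0, 0.05, -0.02, -0.09, 0, 0, 0])

```text
clock: 25.42
position: [525.1, 181.0, 160.1]
ee_rot: [0.956, -0.163, 0.238, 0.041]
contact_force: [-0.8, 0.9, 0.6]
gripper_width: 9.9
```

```bash
python3 rest.py
```

```text
25.425 grasp rel. est. home [along,lateral,normal] [7.4  0.45 0.44] force [along,lat,normal] [-0.68  0.56  0.98] torque [-0.02  1.   -0.02]
```

>>> play_rows(motion=[0, 0.05, -0.02, -0.09, 0, 0, 0, 0, 0.05, -0.02, -0.09, 0, 0, 0])

```text
clock: 25.68
position: [525.6, 180.9, 159.4]
ee_rot: [0.956, -0.163, 0.238, 0.041]
contact_force: [-0.7, 0.3, 0.7]
gripper_width: 9.9
```

```bash
python3 rest.py
```

```text
25.675 grasp rel. est. home [along,lateral,normal] [ 7.51  0.55 -0.43] force [along,lat,normal] [-0.37  0.06  1.03] torque [-0.07  1.11  0.08]
```

>>> play_rows(motion=[0, 0.05, -0.02, -0.09, 0, 0, 0, 0, 0.05, -0.02, -0.09, 0, 0, 0])

```text
clock: 25.92
position: [525.9, 180.8, 159.2]
ee_rot: [0.956, -0.163, 0.239, 0.04]
contact_force: [-7.8, 0.4, 7.3]
gripper_width: 9.8
```

```bash
python3 rest.py
```

```text
25.925 grasp rel. est. home [along,lateral,normal] [ 7.62  0.53 -0.71] force [along,lat,normal] [-3.23 -2.25  9.93] torque [-0.62  1.9   0.1 ]
```

Contact, with a 10 N normal force. Now sliding down the slope towards the heel.

>>> play_rows(motion=[0, -0.12, 0.04, -0.07, 0, 0, 0, 0, -0.25, 0.09, -0.14, 0, 0, 0, 0, -0.37, 0.13, -0.21, 0, 0, 0, 0, -0.42, 0.15, -0.23, 0, 0, 0])

```text
clock: 26.42
position: [522.9, 181.8, 157.7]
ee_rot: [0.956, -0.164, 0.24, 0.041]
contact_force: [0.3, -2.9, 5.1]
gripper_width: 10.0
```

```bash
python3 rest.py
```

```text
26.425 grasp rel. est. home [along,lateral,normal] [ 4.12  0.47 -0.57] force [along,lat,normal] [ 3.51 -2.63  3.91] torque [-0.61  0.05  0.12]
```

>>> play_rows(motion=[0, -0.08, 0.03, -0.05, 0, 0, 0, 0, -0.17, 0.06, -0.09, 0, 0, 0])

```text
clock: 26.68
position: [521.2, 182.3, 156.8]
ee_rot: [0.956, -0.164, 0.24, 0.041]
contact_force: [-0.2, -2.0, 5.3]
gripper_width: 9.9
```

```bash
python3 rest.py
```

```text
26.675 grasp rel. est. home [along,lateral,normal] [ 2.09  0.44 -0.6 ] force [along,lat,normal] [ 2.91 -1.93  4.49] torque [-0.57  0.03  0.1 ]
```

Still sliding, with about 3 N of friction and no heel contact yet. Continuing.

>>> play_rows(motion=[0, -0.08, 0.03, -0.05, 0, 0, 0, 0, -0.12, 0.04, -0.07, 0, 0, 0])

```text
clock: 26.92
position: [520.4, 182.7, 156.3]
ee_rot: [0.956, -0.164, 0.24, 0.041]
contact_force: [4.3, -3.1, 4.1]
gripper_width: 10.0
```

```bash
python3 rest.py
```

```text
26.925 grasp rel. est. home [along,lateral,normal] [ 1.09  0.51 -0.53] force [along,lat,normal] [ 6.47 -1.48  1.24] torque [-0.56 -1.03  0.13]
```

>>> play_rows(motion=[0, -0.08, 0.03, -0.05, 0, 0, 0, 0, -0.12, 0.04, -0.07, 0, 0, 0])

```text
clock: 27.18
position: [520.2, 182.8, 156.6]
ee_rot: [0.956, -0.165, 0.241, 0.041]
contact_force: [8.8, -6.5, 4.9]
gripper_width: 10.0
```

```bash
python3 rest.py
```

```text
27.175 grasp rel. est. home [along,lateral,normal] [ 1.01  0.63 -0.27] force [along,lat,normal] [11.57 -3.23 -0.63] torque [-0.58 -2.21  0.16]
```

Heel contact: motion has stopped at 1.0 and the axial force is up to 11.6 N. Next I'll ease the axial load and press down lightly to seat the rod in both notches, then look.

>>> play_rows(motion=[0, 0.06, -0.02, -0.05, 0, 0, 0, 0, 0.09, -0.03, -0.09, 0, 0, 0, 0, 0.09, -0.03, -0.09, 0, 0, 0])

```text
clock: 27.55
position: [520.6, 182.8, 156.3]
ee_rot: [0.956, -0.164, 0.241, 0.041]
contact_force: [-2.1, -3.6, 13.1]
gripper_width: 9.9
```

```bash
python3 rest.py; python3 look.py L12
python3 - <<'E'
from h import *
a=cv2.resize(np.load("scene_p2.npy")[120:210,330:420,::-1],(400,400),interpolation=cv2.INTER_CUBIC)
b=cv2.resize(np.load("top_p2.npy")[150:230,220:300,::-1],(400,400),interpolation=cv2.INTER_CUBIC)
cv2.imwrite("pics/s12.png",np.hstack([a,b]))
E
```

```text
27.55 grasp rel. est. home [along,lateral,normal] [ 1.15  0.7  -0.62] force [along,lat,normal] [ 5.46 -4.12 11.98] torque [-1.25 -0.52  0.04]
27.55 [520.56 182.83 156.32] [-2.13 -3.62 13.14] [-1.23 -0.11 -0.55] 9.905845282450553 grasp pt [512.19 185.77 172.78] rod dir [-0.83  0.29 -0.47] [ 0.71  0.2  -0.85  1.05 -0.49 -0.42]
blank_ball [(array([404.7, 167.9]), 0.64)] [(array([264.5, 163.5]), 0.55)]
(array([583.5 , 158.41, 213.43]), np.float64(1.9790741051067853), np.float64(1.533030440548669)) [ 71.31 -27.36  40.65] [86.5   1.94  0.43]
blank_tail [(array([387.9, 285.5]), 0.69), (array([381.8, 201.5]), 0.66)] []
```

View pics/s12.png

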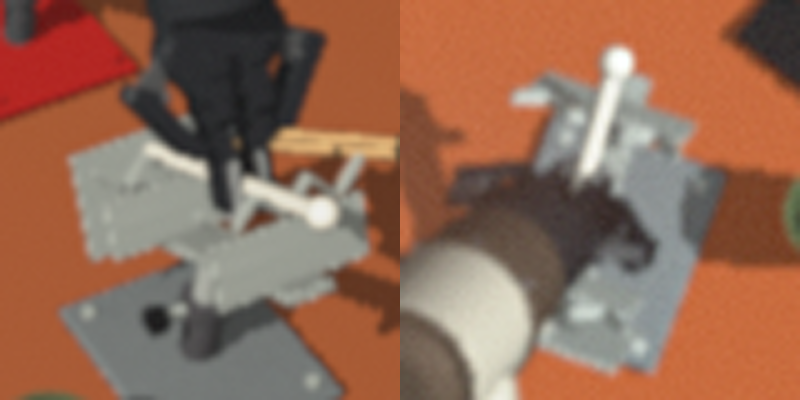

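The rod lies in the middle notches, with the tail at the heel plate near (150,150) and the ball at (320,212). Relieving the side load, then opening gradually.

>>> play_rows(motion=[0, -0.03, -0.04, 0.03, 0, 0, 0, 0, -0.03, -0.04, 0.03, 0, 0, 0])

```text
clock: 28.1
position: [520.5, 182.8, 156.3]
ee_rot: [0.956, -0.164, 0.241, 0.041]
contact_force: [1.5, -2.9, 9.8]
gripper_width: 9.9
```

```bash
python3 rest.py
```

```text
28.1 grasp rel. est. home [along,lateral,normal] [ 1.11  0.59 -0.59] force [along,lat,normal] [ 6.72 -2.21  7.56] torque [-0.69 -0.86  0.  ]
```

>>> play_rows(motion=[10, 0, 0, 0, 0, 0, 0, 13, 0, 0, 0, 0, 0, 0, 16, 0, 0, 0, 0, 0, 0, 20, 0, 0, 0, 0, 0, 0, 25, 0, 0, 0, 0, 0, 0])

```text
clock: 28.72
position: [518.1, 182.8, 152.7]
ee_rot: [0.957, -0.163, 0.238, 0.041]
contact_force: [-0.4, 0.1, -0.4]
gripper_width: 21.1
```

```bash
python3 rest.py
```

```text
28.725 grasp rel. est. home [along,lateral,normal] [-2.46 -0.15 -2.78] force [along,lat,normal] [-0.5  -0.03 -0.17] torque [-0.05  0.91  0.01]
```

Released, with zero force. Opening wider and withdrawing along the tool axis.

>>> play_rows(motion=[50, 0, 0, 0, 0, 0, 0, 60, 0, 0, 0, 0, 0, 0, 60, -0.4, 0.15, 0.9, 0, 0, 0, 60, -1.3, 0.5, 2.6, 0, 0, 0, 60, -2.4, 0.8, 4.8, 0, 0, 0])

```text
clock: 29.35
position: [493.9, 190.5, 201.1]
ee_rot: [0.957, -0.163, 0.238, 0.041]
contact_force: [0.5, -0.4, 0.6]
gripper_width: 51.1
```

>>> play_rows(motion=[60, -1.5, 0.5, 3, 0, 0, 0, 60, -3, 1, 6, 0, 0, 0, 60, -5, 1.5, 9, 0, 0, 0, 60, -7, 2, 10, 0, 0, 0, 60, -8, 2, 10, 0, 0, 0])

```text
clock: 29.98
position: [413.8, 211.4, 301.9]
ee_rot: [0.957, -0.163, 0.239, 0.04]
contact_force: [-0.5, 0.1, -0.3]
gripper_width: 51.2
```

```bash
python3 look.py L13
python3 - <<'E'
from h import *
from plan import *
for n,b in(("scene",(330,120,90,90)),("top",(220,150,80,80))):
    x,y,w,h=b; k=6; a=cv2.resize(np.load(f"{n}_p2.npy")[y:y+h,x:x+w,::-1],(400,400),interpolation=cv2.INTER_CUBIC)
    cv2.imwrite(f"pics/s13{n}.png",a)
    home=ctr-0.6*(-zR)
    print(n,'predicted ball,tail',proj(n,[ctr+90*rodR,ctr-100*rodR]))
a=np.hstack([cv2.imread("pics/s13scene.png"),cv2.imread("pics/s13top.png")]); cv2.imwrite("pics/s13.png",a)
E
```

```text
29.975 [413.85 211.36 301.9 ] [-0.47  0.12 -0.27] [0.3  0.89 0.01] 51.21903461670509 grasp pt [405.55 214.23 318.41] rod dir [-0.83  0.29 -0.47] [ 1.1  -0.08 -0.66  0.59 -1.   -0.19]
blank_ball [(array([364.4, 158.8]), 0.75), (array([403.5, 167.7]), 0.46)] [(array([264.5, 163.1]), 0.53)]
(array([542.84, 119.88, 255.74]), np.float64(17.707904001904538), np.float64(13.985827979964517)) [137.29 -94.36 -62.68] [112.6   43.75 130.72]
blank_tail [(array([362.7, 152.6]), 0.59), (array([363.5, 158. ]), 0.25)] [(array([250.3, 219.2]), 0.59)]
(array([417.9 , 209.41, 127.11]), np.float64(1.59599645823889), np.float64(1.4007235845538923)) [  12.35   -4.82 -191.3 ] [-78.08   0.85 175.14]
scene predicted ball,tail [[402.09 167.33]
 [363.68 153.3 ]]
top predicted ball,tail [[262.67 163.57]
 [247.27 217.12]]
```

View pics/s13.png

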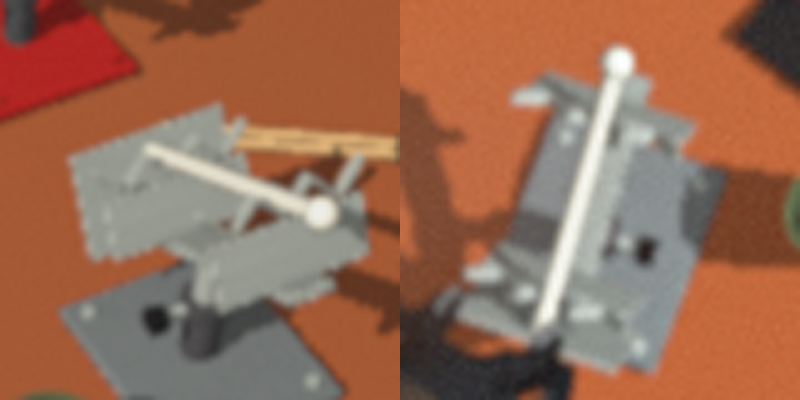

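The rod lies in the middle notches from the tail at (150,150) to the ball at (320,212), and the gripper is clear. I'll check this with a depth fit.

Run:
```python
from h import *
from plan import *
from scipy.optimize import least_squares
ey=np.array([-np.sin(np.radians(-19.4)),np.cos(np.radians(-19.4)),0]); B=np.c_[rodR,ey,-zR]
tail=ctr-100*rodR
for n in("scene","top"):
    d=np.load(f"{n}_d2.npy"); p=np.load(f"{n}_p2.npy").astype(int)
    v,u=np.nonzero(d>0); k=(u>215)&(u<430)&(v>110)&(v<240); u,v=u[k],v[k]
    P=back(n,np.c_[u,v],d[v,u]); q=(P-tail)@B; c=p[v,u]
    m=(q[:,0]>-12)&(q[:,0]<215)&(abs(q[:,1])<14)&(abs(q[:,2])<18)
    r=m&(c.min(1)>185)|m&(q[:,0]>35)&(q[:,0]<140)&(q[:,2]>-8)
    Q=q[r]; 
    body=Q[(Q[:,0]>35)&(Q[:,0]<140)]
    f=lambda a: np.hypot(body[:,1]-a[0]-a[2]*(body[:,0]-90)/90, body[:,2]-a[1]-a[3]*(body[:,0]-90)/90)-6
    s=least_squares(f,[0,0,0,0],loss='soft_l1'); a=s.x
    print(n,len(body),'lat@tail %.1f @ball %.1f norm@tail %.1f @ball %.1f'%(a[0]-a[2],a[0]+a[2],a[1]-a[3],a[1]+a[3]),'dslope',np.degrees(np.arctan(a[3]/90)),'s range of bright',np.percentile(Q[:,0],[0,1,99,100]))
    # heel & strips
    hh=(q[:,0]<0)&(q[:,0]>-12)
    w=(q[:,0]>-15)&(q[:,0]<10)&(abs(q[:,1])<50)&(abs(q[:,1])>15)&(abs(q[:,2])<14); print(' heel s median',np.median(q[w,0]),w.sum())
```

```text
scene 95 lat@tail 1.3 @ball 1.0 norm@tail 0.0 @ball -0.6 dslope -0.19669247198048728 s range of bright [  6.14  10.05 200.46 201.6 ]
 heel s median -0.27962078616392877 178
top 112 lat@tail 1.3 @ball -0.9 norm@tail -1.9 @ball 2.1 dslope 1.25026426719998 s range of bright [ 12.61  14.79 201.63 202.52]
 heel s median 2.037541035854375 83
```

The fit agrees: lateral offset is within 1.3 mm, the slope is right, and the far end sits 200–202 mm from the heel. Bystanders next, then I hand in.

Run:
```python
from h import *
a=np.load("scene_p.npy").astype(int); b=np.load("scene_p2.npy").astype(int)
ch=abs(a-b).max(2)>40
for nm,(x,y,w,h) in dict(tin=(165,288,45,50),wax=(220,350,36,44),cup=(328,207,28,34),jar=(374,222,50,74),bottle=(432,125,32,60),sticks=(412,146,24,12),tweezers=(285,212,38,14),paddle=(310,246,60,18)).items(): print(nm,ch[y:y+h,x:x+w].mean().round(3))
print(arm.read_state()['clock'],arm.read_state()['contact_force'],arm.read_state()['joint_vel'])
arm.job_done()
```

```text
tin 0.0
wax 0.0
cup 0.076
jar 0.0
bottle 0.028
sticks 0.0
tweezers 0.0
paddle 0.066
30.275 [-0.00460949 -0.35128023 -0.519483  ] [-0.00116033  0.00157504  0.00573331 -0.00031152 -0.00201235 -0.0016779 ]
the job is handed in; nothing more can be done
```

View pics/L13_scene.png

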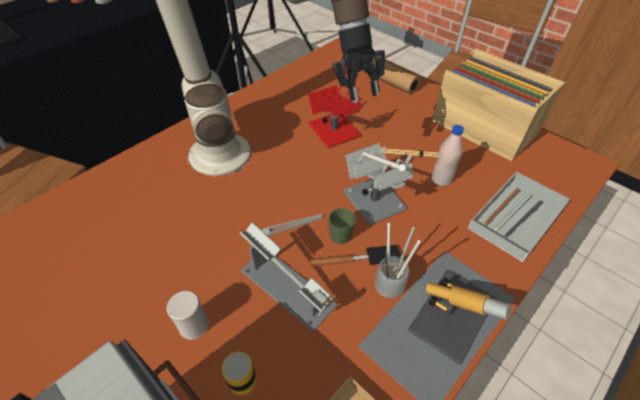

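The blank is lying released in the grey rest's middle notches, ball end up, and I handed the job in at about 30 s. No verdict is reported.

- **What I did:** I drew the blank about 45 mm back up the chute, which took about 5 N, and lifted it out. At the rest I lowered it until it touched (about 10 N), slid it down to the heel plate (about 12 N on contact), seated it and let go.
- **Detour:** On the first carry, joint 6 stopped at its limit over the rest. I laid the blank back in the chute just above the leaf, turned the gripper half a turn and picked it up again.
- **Final position:** The tail shows at (363,153) and the ball at (404,168) in the last scene picture. A depth fit puts both ends within 1.3 mm of the middle line. The slope is within 0.2° of 28° from the scene camera and 1.3° from the top camera.
- **Tail at the heel:** The far end of the blank measures 200–202 mm from the heel plate. The tail itself was only felt to be home and was not seen clearly in the depth data.
- **Check that disagreed:** In the last scene picture the ball network's best answer was (364,159), which is wrong. Its second answer (403.5,168) and the top camera's (264.5,163) match where the ball should be.
- **Bystanders:** All look unmoved in the pictures. Small pixel changes at the cup, paddle and bottle (3–8%) are probably shadows. The gripper is well clear of everything, with forces near zero.

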